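# Load the drawer steriliser through its hidden catch

### The arm

A 6-joint arm with a two-finger parallel gripper is mounted at the origin on the work surface. World frame = base frame: x ahead of the robot, y to its left, z up, the work surface at z = 0. Lengths are in m, angles in rad, forces in N, time in s.
With the tool pointing down it reaches from about 0.275 to 0.75 m from the base axis. Payload 10.2 kg.
Tool frame: the origin (TCP) lies midway between the tips of the shut fingers; the grasp point (between the pads) lies 19 mm behind it; z points along the fingers, y is the line along which they close (so a half turn about z gives the same grasp; the last joint's range is limited). The gripper opens to 85 mm and grips with 20 to 120 N. Pads are 22 mm wide; open, the fingers measure 114 mm over their backs; the gripper's body (76 mm by 85 mm) begins 54 mm behind the grasp point. The pads swing forward as they close: fully open they stand 13 mm farther back than shut.
Start: joints at [0.952, 0.313, 1.498, -0, 1.331, -0.223], TCP at [0.202, 0.484, 0.231] pointing down, gripper open.
Joint ranges: [-2.94, 2.94], [-0.97, 2.17], [0.19, 2.56], [-1.23, 4.37], [0.02, 3.11], [-2.88, 2.88]. Speed limits (rad/s): [2.39, 2.39, 3.01, 3.14, 3.14, 3.14].

### API

Orientations are given as a unit quaternion [x, y, z, w].
In Python, from cell import r gives the robot as it stands. The module is installed in compiled form; this text tells all that it offers.
- The arm moves only by the tool step_arm, never from a script. Its argument "steps" is a list of rows, each an object of numbers: "tx", "ty", "tz": the shift along the tool's x, y, z in units of 30 mm (1.0 is 30 mm); "ax", "ay", "az": the turn, a rotation vector about the tool's x, y, z in units of 5 degrees (1.0 is 5 degrees). In form: [{"tx": .., "ty": .., "tz": .., "ax": .., "ay": .., "az": ..}, ...]. A call has 1 to 8 rows; each row shifts and turns the commanded pose from where the row before left it, along the tool's axes as they then stand; what a row does not reach is not made up. A row lasts 1/10 s, in which the tool goes at most 50 mm and 8.59 degrees, less where a joint would pass 70% of its speed; a pose out of reach is approached as far as the arm can. A call is refused whole if a number of a shift passes 1 or a number of a turn 1, either way. A call with a gripper value outside its range is refused whole. "claw" is the opening, from -1 (shut) to 1 (fully open), set as the call begins (left out, the last holds). The fingers move at their own pace and stop on an object; "newtons" is the grip in N (left out, the last holds). Time passes only in rows, so rows that do not move let the fingers close. It gives the time, the measured TCP pose, the force, the opening and the grip force at its end, in the units of the state.
- r.read_state(): the state, without advancing time (a new reading comes with each control period).
- r.camera(name): name is "scene" or "top" or "wrist"; returns a dict with "frame" (384x512x3 uint8, red, green, blue), "fx", "fy", "cx", "cy" (pixels), "rvec" (rotation vector, rad) and "tvec" (3), from world to camera coordinates, as OpenCV has them. Camera axes: x right, y down, z forward; pixel columns grow to the right and rows downward; lengths in m; the calibration is good to about 2 mm. A picture is of the moment at which its call begins. There is no depth.
- r.sign_off(): hands the job in; it is judged then, once.
Trained networks look in a picture, given as the dict that the camera call returned (one of the last four; its "shot" number tells which), for a name from the list of things; names that differ only in an ending like _2 or _b are one class to them, and where a whole thing is asked for, a point or a joint stands for the part that bears it (a point fixed in the world has none). Each returns a list of dicts, best first, with "score" (0 to 1); they miss things now and then, are a little off and sometimes report something else, mostly with a low value. They report only what shows in the picture. A call takes as long as a camera call. They do not tell look-alikes from the thing itself.
- r.look_for(thing, picture): "centre" ([column, row] in pixels, amid what is visible of it).
The state is a dict: "time": time; "qpos": joint angles; "qd": joint speeds; "joint_efforts": joint torques, N m; "tool_pos": TCP position; "tool_rot": TCP orientation; "wrist_force": force on the tool from outside, world axes, zero at the start; "torque": the same for the moment, N m; "opening": finger opening in m; "finger_force": force on a finger pad.
Only numpy, scipy, OpenCV 4.12 (cv2) and the standard library are available. Lean on these libraries where they do the work, as an engineer would, in place of code of your own. Each camera call takes 0.05 s, during which the arm holds its last target. There are 200 camera calls.

### The job

Feel along the grey ledge on the front top edge of the steriliser until the fingers drop into the hidden recess, press the catch in it to release the drawer, and pull the drawer all the way out. Lay every implement from the mat flat in the drawer, each in a compartment of its own with its handle towards the drawer front and its working end to the back, then push the drawer fully shut so that it stays latched. Last, start the cycle by pressing the roller lever of the start switch just until it clicks, without overtravel, and let it go; leave the bottle and the jar where they are.

Things in the scene. Friction and masses are not known exactly. Their poses are not given: they have to be found in the camera images.
- steriliser: Low white drawer-type implement steriliser, fixed, 240 deep (its x) x 256 wide (its y) x 78 tall. Origin: centre of its underside; its -x side is the drawer front, facing the robot. A grey ledge, top 70 mm high, runs along its top front edge, from 4 to 54 mm behind the front plane, level with a 4 mm fascia before it; the white housing behind stands 8 mm higher.
- ledge_right (a point): The -y end of the ledge (robot's right), on the middle line of its top surface, 70 mm above the table. The ledge is five equal grey sections 48 mm long and 50 wide; one of them, a different one from start to start, is a recess, found by feeling along the ledge. The recess floor, 12 mm below the ledge top, is the catch: a grey plate 46 x 44 mm.
- ledge_left (a point): The +y end of the ledge on the middle line of its top surface. The five sections share the 240 mm between the two ends evenly.
- catch (a joint): How far the catch is pressed down, m: 0 at rest, 0.008 at its stop. A spring resists with 2.5 N at first and 4.5 N at the stop; it springs back when let go. Pressed beyond about 0.005 it unlatches the drawer.
- drawer (a joint): How far the drawer is out (towards the steriliser's -x), m: 0 shut, 0.175 at its stop. Unlatched it pops out by itself by 60 to 90 mm and then stays wherever it is put (friction 1.5 N). To shut it, push its front: a spring resists with about 3 N, the bolt with a few newtons more over the last 25 mm, then it snaps in. If not latched it pops out again.
- drawer_front (a point): Middle of the top edge of the drawer's white front panel, in mid-thickness, 54 mm above the table. The panel is 14 mm thick, 238 wide, from 8 to 54 mm high. It has no handle: once ajar it can be pulled from behind its top edge. Shut, it is flush with the steriliser's front, below the ledge.
- drawer_mid (a point): Middle of the drawer's inner floor, 13 mm above the table; moves with the drawer, axes as the steriliser's (+x to the drawer's back). Around it are four equal compartments side by side, each 165 long in x and 50 wide in y, centred at y = -82.5, -27.5, 27.5, 82.5 mm. Dividers 5 mm thick, 10 mm tall; side and back walls 21 mm, front panel 41 mm above the floor.
- file: Loose foot file, 140 mm long, about 60 g, may be absent. Origin: middle of its length, on the underside; z up when lying flat, +x to the working end. Black handle 90 x 27 wide x 22 tall from x = -70 to +20 mm; working end: a flat steel rasp blade 54 x 36 wide x 8 thick at floor level. Best gripped across the handle about 10 mm behind the origin.
- file_tip (a point): End of the file's working end, on the level of its underside, 70 mm from the origin along +x.
- spatula: Loose cosmetic spatula, 140 mm long, about 60 g, may be absent. Origin: middle of its length, on the underside; z up when lying flat, +x to the working end. Black handle 90 x 27 wide x 22 tall from x = -70 to +20 mm; working end: a thin flat steel blade 42 x 26 wide x 6 thick on a short neck. Best gripped across the handle about 10 mm behind the origin.
- spatula_tip (a point): End of the spatula's working end, on the level of its underside, 70 mm from the origin along +x.
- brush: Loose nail brush, 140 mm long, about 60 g, may be absent. Origin: middle of its length, on the underside; z up when lying flat, +x to the working end. Black handle 90 x 27 wide x 22 tall from x = -70 to +20 mm; working end: a broad brush head 50 x 34 wide x 24 tall, bristle block facing down. Best gripped across the handle about 10 mm behind the origin.
- brush_tip (a point): End of the brush's working end, on the level of its underside, 70 mm from the origin along +x.
- pusher: Loose cuticle pusher, 140 mm long, about 60 g, may be absent. Origin: middle of its length, on the underside; z up when lying flat, +x to the working end. Black handle 90 x 27 wide x 22 tall from x = -70 to +20 mm; working end: a slim 8 mm steel shaft ending in a 14 mm foot. Best gripped across the handle about 10 mm behind the origin.
- pusher_tip (a point): End of the pusher's working end, on the level of its underside, 70 mm from the origin along +x.
- switch (a joint): Roller lever of the start switch, rad: 0 at rest, grows as the roller is pressed down. It clicks at 0.10 (roller 6.5 mm down, about 3 N); beyond 0.20 (13 mm down, about 5 N) is overtravel, which harms the switch. It springs back by itself.
- roller (a point): Centre of the white roller (16 mm diameter, 16 mm long, axle along its y) on the free end of the lever, 56 mm above the table at rest, so its top is 64 mm high. Its x axis points along the lever to the hinge, 65 mm away. The switch is a fixed black box, 50 x 44 x 45 tall, on a grey 110 x 60 foot plate, at the robot's right of the steriliser; nothing else is at roller height.
- spray: Bystander: clear bottle, 60 mm across, 170 tall, origin at the centre of its foot. Leave alone.
- jar: Bystander: amber jar, 70 mm across, 70 tall, origin at the centre of its foot. Leave alone.
Things that resemble listed ones, but are neither listed nor needed, are in the scene too. What is shaped like the file but red is not meant.

How it is judged:
By the outcome, as a careful person would: the job done as asked, in the order asked, and still so for the second after the job is handed in, with the robot touching nothing.
Of file, spatula, brush, pusher only 2 to 4 are there at a start; the rules pass over those that are not, and their reading is None.
At some moment in a run one of file, spatula, brush, pusher may be knocked a few centimetres aside while the robot is not near it.
Once in a run the grip may slacken for a moment while it holds something.
It also fails if it takes over 210 s, if anything falls off the work surface, if the arm or the gripper's body presses on something with over 40 N, if the wrist force passes 120 N, or if a joint passes its speed limit or range.

## Working session

There is one attempt and no reset: what is moved stays moved. The work goes in short steps, Python scripts to look and compute and a tool call to move; the robot and the scene stay as the last step left them, time stands still between calls to the robot, and variables do not carry over. Pictures are saved under pics/ and viewed, at most 14 in all, crops included, and the job is handed in when it is done.

Besides the shell and the picture viewer there is one more tool, called after "Request:" as name([rows], argument=value, ...), one row to a line, values as JSON. step_arm: Moves the arm, as the interface text tells. Its arguments: {"type":"object","properties":{"steps":{"type":"array","items":{"type":"object","properties":{"tx":{"type":"number"},"ty":{"type":"number"},"tz":{"type":"number"},"ax":{"type":"number"},"ay":{"type":"number"},"az":{"type":"number"}}}},"claw":{"type":"number"},"newtons":{"type":"number"}},"required":["steps"]}

```bash
mkdir -p pics
cat > h.py <<'E'
import numpy as np, cv2
from cell import r
from scipy.spatial.transform import Rotation as R
def ray(p,uv):
    M=cv2.Rodrigues(np.array(p["rvec"],float))[0]; t=np.array(p["tvec"],float).ravel()
    d=M.T@np.array([(uv[0]-p["cx"])/p["fx"],(uv[1]-p["cy"])/p["fy"],1]); return -M.T@t,d
def at(p,uv,z):
    c,d=ray(p,uv); return c+d*(z-c[2])/d[2]
def px(p,X):
    M=cv2.Rodrigues(np.array(p["rvec"],float))[0]; q=M@np.array(X,float)+np.array(p["tvec"],float).ravel()
    return [p["fx"]*q[0]/q[2]+p["cx"],p["fy"]*q[1]/q[2]+p["cy"]]
def save(p,n,box=None,s=1):
    f=p["frame"]
    if box: f=f[box[1]:box[3],box[0]:box[2]]
    cv2.imwrite("pics/"+n,cv2.resize(f[:,:,::-1],None,fx=s,fy=s,interpolation=cv2.INTER_CUBIC))
E
python3 - <<'E'
from h import *
np.set_printoptions(precision=3,suppress=True)
s=r.read_state(); print(s)
for n in ("top","scene"):
    p=r.camera(n); save(p,n+"0.png",s=1.5); 
    Z=dict(steriliser=.078,ledge_right=.07,ledge_left=.07,drawer_front=.054,drawer_mid=.013,roller=.056,spray=.08,jar=.07,file=.011,spatula=.011,brush=.011,pusher=.011,file_tip=.004,spatula_tip=.004,brush_tip=.01,pusher_tip=.004)
    print(n,ray(p,(256,192)))
    for k,z in Z.items():
        for d in r.look_for(k,p)[:3]: print(k,round(d["score"],2),np.round(d["centre"]),at(p,d["centre"],z)[:2])
E
```

```text
{'time': 0.0, 'qpos': array([ 0.952,  0.313,  1.498,  0.   ,  1.331, -0.223]), 'qd': array([ 0.001, -0.001,  0.001,  0.   , -0.   ,  0.   ]), 'joint_efforts': array([ -0.   , -41.228, -25.974,  -0.   ,   0.004,   0.   ]), 'tool_pos': array([0.202, 0.484, 0.231]), 'tool_rot': array([ 0.197,  0.98 , -0.001, -0.   ]), 'wrist_force': array([-0.147, -0.803, -0.01 ]), 'torque': array([ 0.043, -0.004,  0.033]), 'finger_force': 0.0, 'opening': 0.08533067057592147}
top (array([0.295, 0.099, 1.159]), array([ 0.135,  0.037, -0.99 ]))
steriliser 0.76 [360. 100.] [ 0.729 -0.173]
ledge_right 0.78 [362. 105.] [ 0.716 -0.18 ]
ledge_left 0.68 [355. 107.] [ 0.712 -0.159]
ledge_left 0.66 [166. 180.] [0.475 0.412]
ledge_left 0.62 [360. 139.] [ 0.611 -0.171]
drawer_front 0.9 [356. 152.] [ 0.574 -0.165]
drawer_mid 0.57 [357. 148.] [ 0.595 -0.176]
roller 0.41 [422. 179.] [ 0.492 -0.36 ]
spray 0.85 [250. 107.] [0.705 0.163]
spray 0.62 [357. 107.] [ 0.706 -0.163]
jar 0.83 [191. 116.] [0.678 0.345]
file 0.74 [196. 174.] [0.507 0.336]
file 0.69 [359. 102.] [ 0.751 -0.187]
file 0.61 [196. 277.] [0.185 0.32 ]
sp
[... 794 characters left out ...]
357]
spray 0.63 [197. 246.] [0.705 0.165]
jar 0.77 [232. 295.] [0.696 0.355]
jar 0.51 [199. 248.] [0.703 0.171]
file 0.86 [357. 212.] [0.179 0.316]
file 0.76 [279. 265.] [0.51  0.332]
file 0.61 [353. 316.] [0.418 0.588]
spatula 0.63 [277. 237.] [0.459 0.248]
brush 0.6 [246. 226.] [0.523 0.159]
brush 0.17 [275. 264.] [0.519 0.322]
pusher 0.77 [304. 279.] [0.473 0.411]
file_tip 0.81 [355. 214.] [0.187 0.315]
file_tip 0.67 [278. 262.] [0.505 0.319]
file_tip 0.65 [359. 321.] [0.409 0.607]
spatula_tip 0.91 [279. 236.] [0.451 0.245]
brush_tip 0.97 [249. 228.] [0.519 0.171]
brush_tip 0.66 [280. 236.] [0.448 0.248]
pusher_tip 0.59 [301. 284.] [0.487 0.418]
pusher_tip 0.35 [147. 184.] [ 0.725 -0.175]
```

View pics/top0.png

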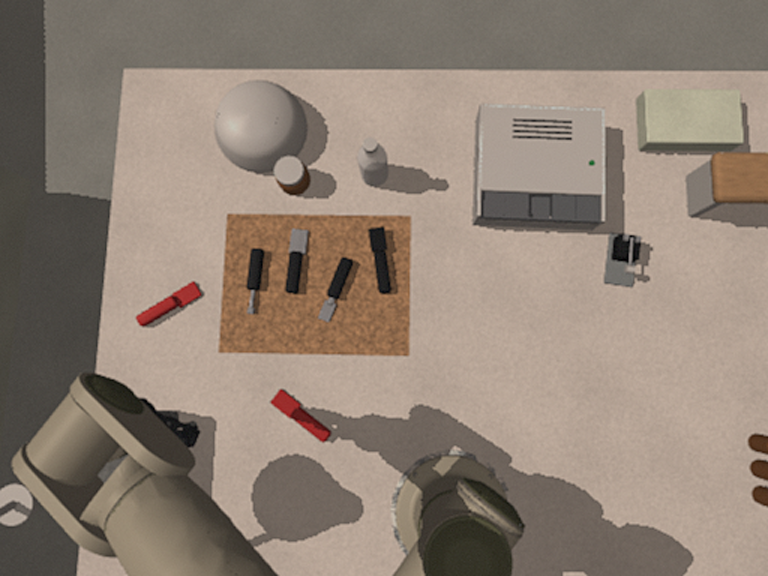

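View pics/scene0.png

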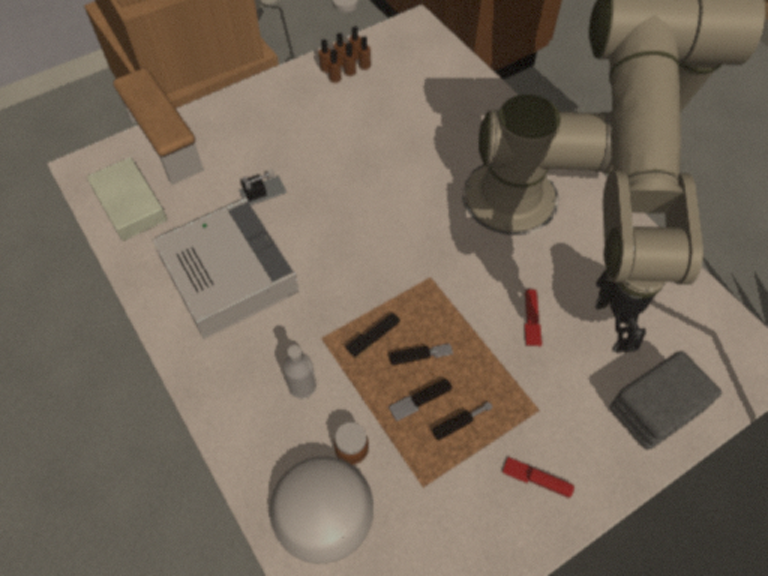

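The pictures show all four black implements on the mat. In top0.png they are the pusher (255,280, tip toward the robot), file (297,260, tip away), spatula (335,290, tip toward the robot) and brush (380,260, head away). The red look-alikes at (168,303) and (300,415) are not meant. The steriliser is at (541,165), with a ledge section outlined near (540,206). The switch is at (625,258).

Run:
```python
from h import *
p=r.camera("top"); save(p,"ster.png",(305,60,445,200),5.5/1.3)
```

```text
(no output)
```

View pics/ster.png

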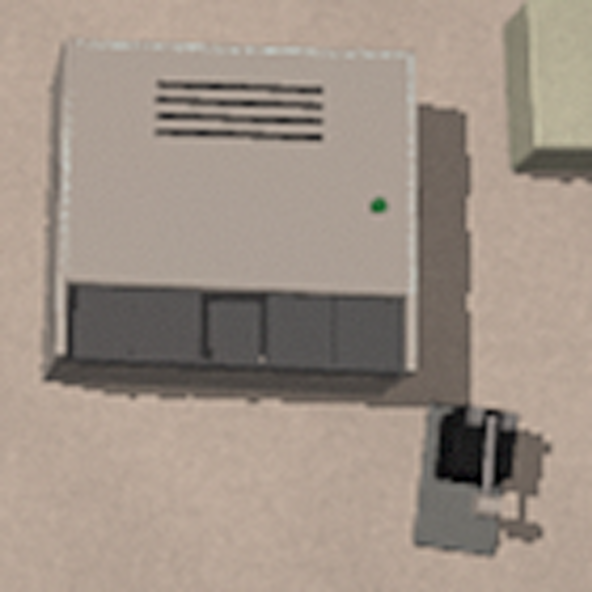

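The enlarged crop shows the outlined, recess-like section at (205–268, 295–357), the middle of the five. The switch lever runs from (490,420) to its roller at about (490,500). I'll fit the steriliser pose from the corners.

Run:
```python
from h import *
np.set_printoptions(precision=4,suppress=True)
p=r.camera("top"); k=592/140
f=lambda u,v,z: at(p,(305+(u+.5)/k-.5,60+(v+.5)/k-.5),z)
obs=[((68,42),.078,(.12,.128)),((413,54),.078,(.12,-.128)),((405,296),.07,(-.066,-.12)),((72,284),.07,(-.066,.12)),((405,371),.07,(-.118,-.12)),((70,357),.07,(-.118,.12))]
P=np.array([f(*o[0],o[1])[:2] for o in obs]);L=np.array([o[2] for o in obs])
print(P)
from scipy.optimize import least_squares
g=lambda v:(L@np.array([[np.cos(v[2]),np.sin(v[2])],[-np.sin(v[2]),np.cos(v[2])]])+v[:2]-P).ravel()
s=least_squares(g,[.7,-.17,0]); print(s.x,s.fun.reshape(-1,2)*1000)
for n,u in dict(recess=(236,327),).items(): print(n,f(*u,.065))
print("roller",f(488,505,.056),"hinge",f(490,420,.056))
```

```text
[[ 0.8282 -0.054 ]
 [ 0.8202 -0.3046]
 [ 0.6399 -0.295 ]
 [ 0.6467 -0.0568]
 [ 0.5846 -0.2929]
 [ 0.5924 -0.055 ]]
[ 0.7066 -0.177  -0.0272] [[ 1.9157  1.7361]
 [ 2.9607 -3.5705]
 [-2.5424 -0.1802]
 [-2.7372  1.6108]
 [ 0.8264 -0.82  ]
 [-0.4231  1.2238]]
recess [ 0.6172 -0.1751  0.065 ]
roller [ 0.4909 -0.3529  0.056 ] hinge [ 0.5528 -0.3571  0.056 ]
```

Request:
step_arm([
  {"az": -0.84},
  {"az": -0.84},
  {"az": -0.84},
  {"az": -0.85},
  {"az": -0.85},
], claw=-1)

```text
invalid input at $.steps[0]: expected keys tx, ty, tz, ax, ay, az
```

Request:
step_arm([
  {"tx": -0.6,"ty": -0.9},
  {"tx": -0.6,"ty": -0.9},
  {"tx": -0.6,"ty": -0.9},
  {"tx": -0.6,"ty": -0.9},
  {"tx": -0.6,"ty": -0.9},
  {"tx": -0.6,"ty": -0.9},
  {"tx": -0.6,"ty": -0.9},
  {"tx": -0.6,"ty": -0.9},
])

```text
invalid input at $.steps[0]: expected keys tx, ty, tz, ax, ay, az
```

Request:
step_arm([
  {"tx": -0.6,"ty": -0.9},
  {"tx": -0.6,"ty": -0.9},
  {"tx": -0.6,"ty": -0.9},
  {"tx": -0.6,"ty": -0.9},
  {"tx": -0.6,"ty": -0.9},
  {"tx": -0.6,"ty": -0.9},
  {"tx": -0.6,"ty": -0.9},
  {"tx": -0.6,"ty": -0.9},
])

```text
invalid input at $.steps[0]: expected keys tx, ty, tz, ax, ay, az
```

Request:
step_arm([
  {"tx": -0.3,"ty": -0.9},
  {"tx": -0.3,"ty": -0.9},
  {"tx": -0.3,"ty": -0.9},
  {},
])

```text
invalid input at $.steps[0]: expected keys tx, ty, tz, ax, ay, az
```

Request:
step_arm([
  {"tx": 0,"ty": 0,"tz": 0,"ax": 0,"ay": 0,"az": -0.84},
  {"tx": 0,"ty": 0,"tz": 0,"ax": 0,"ay": 0,"az": -0.84},
  {"tx": 0,"ty": 0,"tz": 0,"ax": 0,"ay": 0,"az": -0.84},
  {"tx": 0,"ty": 0,"tz": 0,"ax": 0,"ay": 0,"az": -0.85},
  {"tx": 0,"ty": 0,"tz": 0,"ax": 0,"ay": 0,"az": -0.85},
], claw=-1)

```text
time: 2.3
tool_pos: [0.2024, 0.4844, 0.2313]
tool_rot: [0.012, 1.0, -0.0, 0.0]
wrist_force: [0.2, 0.4, 0.9]
opening: 0.0121
finger_force: 0.0
```

Request:
step_arm([
  {"tx": -0.6,"ty": -0.9,"tz": 0,"ax": 0,"ay": 0,"az": 0},
  {"tx": -0.6,"ty": -0.9,"tz": 0,"ax": 0,"ay": 0,"az": 0},
  {"tx": -0.6,"ty": -0.9,"tz": 0,"ax": 0,"ay": 0,"az": 0},
  {"tx": -0.6,"ty": -0.9,"tz": 0,"ax": 0,"ay": 0,"az": 0},
  {"tx": -0.6,"ty": -0.9,"tz": 0,"ax": 0,"ay": 0,"az": 0},
  {"tx": -0.6,"ty": -0.9,"tz": 0,"ax": 0,"ay": 0,"az": 0},
  {"tx": -0.6,"ty": -0.9,"tz": 0,"ax": 0,"ay": 0,"az": 0},
  {"tx": -0.6,"ty": -0.9,"tz": 0,"ax": 0,"ay": 0,"az": 0},
])

```text
time: 3.1
tool_pos: [0.341, 0.2633, 0.2314]
tool_rot: [0.014, 1.0, 0.0, 0.0]
wrist_force: [0.3, 1.2, 1.7]
opening: -0.0
finger_force: 0.0
```

Request:
step_arm([
  {"tx": -0.6,"ty": -0.9,"tz": 0,"ax": 0,"ay": 0,"az": 0},
  {"tx": -0.6,"ty": -0.9,"tz": 0,"ax": 0,"ay": 0,"az": 0},
  {"tx": -0.6,"ty": -0.9,"tz": 0,"ax": 0,"ay": 0,"az": 0},
  {"tx": -0.6,"ty": -0.9,"tz": 0,"ax": 0,"ay": 0,"az": 0},
  {"tx": -0.6,"ty": -0.9,"tz": 0,"ax": 0,"ay": 0,"az": 0},
  {"tx": -0.6,"ty": -0.9,"tz": 0,"ax": 0,"ay": 0,"az": 0},
  {"tx": 0,"ty": -0.9,"tz": 0,"ax": 0,"ay": 0,"az": 0},
  {"tx": 0,"ty": -0.5,"tz": 0,"ax": 0,"ay": 0,"az": 0},
])

```text
time: 3.9
tool_pos: [0.443, 0.0559, 0.2312]
tool_rot: [0.014, 1.0, -0.0, -0.0]
wrist_force: [0.5, 0.7, 0.2]
opening: -0.0002
finger_force: 0.0
```

```bash
cat >> h.py <<'E'
np.set_printoptions(precision=4,suppress=True)
def plan(X,yaw=None):
    "remaining shift in tool units and yaw of tool y (deg)"
    s=r.read_state(); M=R.from_quat(s["tool_rot"]).as_matrix(); y=np.degrees(np.arctan2(M[1,1],M[0,1]))
    out=[]
    if yaw is not None:
        d=(yaw-y+90)%180-90; out.append(("az total",round(-d/5,2))); M=R.from_euler("z",d,degrees=True).as_matrix()@M
    print(s["time"],"pos",s["tool_pos"],"toolz",M[:,2],"yaw",round(y,2),out,"units",M.T@(np.array(X)-s["tool_pos"])/.03,"F",s["wrist_force"],"q6",s["qpos"][5])
O=np.array([.7066,-.177]);TH=-.0272
def st(x,y,z): c,s_=np.cos(TH),np.sin(TH); return np.array([O[0]+c*x-s_*y,O[1]+s_*x+c*y,z])
E
python3 - <<'E'
from h import *
plan(st(-.091,0,.16),90+np.degrees(TH))
p=r.camera("wrist"); save(p,"w1.png",s=1.2); print("switch roller pred",px(p,(.491,-.353,.056)), "recess",px(p,st(-.091,0,.07)))
E
```

```text
3.9 pos [0.443  0.0559 0.2312] toolz [-0.0002 -0.0002 -1.    ] yaw 88.34 [('az total', np.float64(-0.02))] units [-5.9621 -7.5217  2.3739] F [0.5053 0.6875 0.234 ] q6 -1.6795430971838603
switch roller pred [np.float64(-78.41986057839165), np.float64(215.36241480270834)] recess [np.float64(84.22777928347654), np.float64(303.67673385762527)]
```

View pics/w1.png

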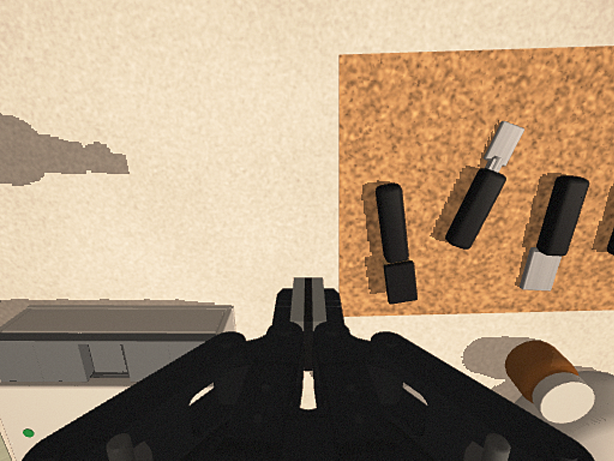

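The wrist view confirms the recess in the middle section at (107,360), where I predicted it. The implements show at (395,240), (475,190), (555,235) and at the right edge. I'll move above the neighbouring section, touch it, and feel across.

Request:
step_arm([
  {"tx": -0.75,"ty": -0.74,"tz": 0.3,"ax": 0,"ay": 0,"az": 0},
  {"tx": -0.75,"ty": -0.74,"tz": 0.3,"ax": 0,"ay": 0,"az": 0},
  {"tx": -0.75,"ty": -0.74,"tz": 0.3,"ax": 0,"ay": 0,"az": 0},
  {"tx": -0.75,"ty": -0.74,"tz": 0.3,"ax": 0,"ay": 0,"az": 0},
  {"tx": -0.74,"ty": -0.74,"tz": 0.3,"ax": 0,"ay": 0,"az": 0},
  {"tx": -0.74,"ty": -0.74,"tz": 0.3,"ax": 0,"ay": 0,"az": 0},
  {"tx": -0.74,"ty": -0.74,"tz": 0.3,"ax": 0,"ay": 0,"az": 0},
  {"tx": -0.74,"ty": -0.74,"tz": 0.3,"ax": 0,"ay": 0,"az": 0},
])

```text
time: 4.75
tool_pos: [0.6175, -0.1252, 0.1588]
tool_rot: [0.014, 1.0, 0.0, -0.0]
wrist_force: [-0.3, -0.8, 0.1]
opening: 0.0002
finger_force: 0.0
```

Request:
step_arm([
  {"tx": 0,"ty": 0,"tz": 0.6,"ax": 0,"ay": 0,"az": 0},
  {"tx": 0,"ty": 0,"tz": 0.6,"ax": 0,"ay": 0,"az": 0},
  {"tx": 0,"ty": 0,"tz": 0.6,"ax": 0,"ay": 0,"az": 0},
  {"tx": 0,"ty": 0,"tz": 0.6,"ax": 0,"ay": 0,"az": 0},
  {"tx": 0,"ty": 0,"tz": 0.2,"ax": 0,"ay": 0,"az": 0},
  {"tx": 0,"ty": 0,"tz": 0,"ax": 0,"ay": 0,"az": 0},
])

```text
time: 5.35
tool_pos: [0.6164, -0.1244, 0.0807]
tool_rot: [0.014, 1.0, 0.0, -0.001]
wrist_force: [0.8, 0.4, 0.2]
opening: 0.0
finger_force: 0.0
```

Run:
```python
from h import *
plan(st(-.091,0,.07),90+np.degrees(TH))
```

```text
5.35 pos [ 0.6164 -0.1244  0.0807] toolz [-0.0013  0.0005 -1.    ] yaw 88.44 [('az total', np.float64(-0.0))] units [-0.0194 -1.6727  0.356 ] F [0.8015 0.3552 0.2225] q6 -1.928639154661935
```

Request:
step_arm([
  {"tx": 0,"ty": 0,"tz": 0.25,"ax": 0,"ay": 0,"az": 0},
  {"tx": 0,"ty": 0,"tz": 0.1,"ax": 0,"ay": 0,"az": 0},
  {"tx": 0,"ty": 0,"tz": 0.03,"ax": 0,"ay": 0,"az": 0},
  {"tx": 0,"ty": 0,"tz": 0,"ax": 0,"ay": 0,"az": 0},
])

```text
time: 5.75
tool_pos: [0.6167, -0.1248, 0.0702]
tool_rot: [0.014, 1.0, -0.0, 0.0]
wrist_force: [0.3, -0.3, 0.4]
opening: -0.0002
finger_force: 0.0
```

Request:
step_arm([
  {"tx": 0,"ty": -0.4,"tz": 0,"ax": 0,"ay": 0,"az": 0},
  {"tx": 0,"ty": -0.4,"tz": 0,"ax": 0,"ay": 0,"az": 0},
  {"tx": 0,"ty": -0.4,"tz": 0,"ax": 0,"ay": 0,"az": 0},
  {"tx": 0,"ty": -0.4,"tz": 0,"ax": 0,"ay": 0,"az": 0},
  {"tx": 0,"ty": -0.07,"tz": 0,"ax": 0,"ay": 0,"az": 0},
  {"tx": 0,"ty": 0,"tz": 0.2,"ax": 0,"ay": 0,"az": 0},
  {"tx": 0,"ty": 0,"tz": 0.1,"ax": 0,"ay": 0,"az": 0},
])

```text
time: 6.45
tool_pos: [0.615, -0.1745, 0.0601]
tool_rot: [0.014, 1.0, 0.0, -0.0]
wrist_force: [-0.0, 0.5, -0.6]
opening: -0.0
finger_force: 0.0
```

The fingers have dropped into the recess. Next I press the catch and lift.

Request:
step_arm([
  {"tx": 0,"ty": 0,"tz": 0.1,"ax": 0,"ay": 0,"az": 0},
  {"tx": 0,"ty": 0,"tz": 0.1,"ax": 0,"ay": 0,"az": 0},
  {"tx": 0,"ty": 0,"tz": 0.1,"ax": 0,"ay": 0,"az": 0},
  {"tx": 0,"ty": 0,"tz": 0,"ax": 0,"ay": 0,"az": 0},
  {"tx": 0,"ty": 0,"tz": 0,"ax": 0,"ay": 0,"az": 0},
  {"tx": 0,"ty": 0,"tz": 0,"ax": 0,"ay": 0,"az": 0},
])

```text
time: 7.05
tool_pos: [0.6154, -0.1748, 0.0522]
tool_rot: [0.014, 1.0, 0.0, 0.0]
wrist_force: [-1.5, 2.7, 4.1]
opening: -0.0006
finger_force: 1.7
```

Run:
```python
from h import *
p=r.camera("top")
for k,z in dict(drawer_front=.054,drawer_mid=.013).items():
    for d in r.look_for(k,p)[:2]: print(k,d["score"],at(p,d["centre"],z))
save(p,"d1.png",(290,60,440,210),4)
plan(st(-.091,0,.07))
```

```text
drawer_front 0.97 [ 0.5559 -0.0873  0.054 ]
drawer_mid 0.93 [ 0.579  -0.0925  0.013 ]
drawer_mid 0.3 [0.5548 0.1423 0.013 ]
7.2 pos [ 0.6154 -0.1748  0.0521] toolz [ 0.0004 -0.     -1.    ] yaw 88.43 [] units [-0.0084  0.0096 -0.5979] F [-0.5148  2.4072  3.984 ] q6 -2.003103334316368
```

View pics/d1.png

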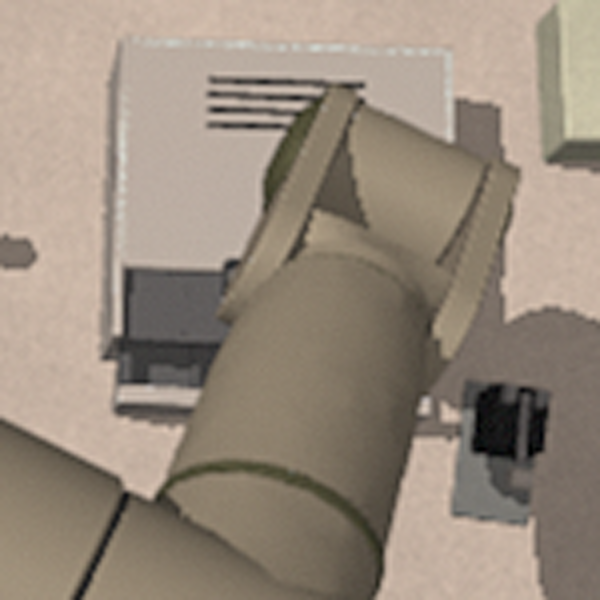

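The drawer has popped out, with its white front panel at about (165,395). I'll raise the arm and measure it with the wrist camera.

Request:
step_arm([
  {"tx": 0,"ty": 0,"tz": -0.9,"ax": 0,"ay": 0,"az": 0},
  {"tx": 0,"ty": 0,"tz": -0.9,"ax": 0,"ay": 0,"az": 0},
  {"tx": 0,"ty": 0,"tz": -0.9,"ax": 0,"ay": 0,"az": 0},
  {"tx": 0.9,"ty": 0,"tz": -0.9,"ax": 0,"ay": 0,"az": 0},
  {"tx": 0.9,"ty": 0,"tz": 0,"ax": 0,"ay": 0,"az": 0},
  {"tx": 0.9,"ty": 0,"tz": 0,"ax": 0,"ay": 0,"az": 0},
  {"tx": 0,"ty": 0,"tz": 0,"ax": 0,"ay": 0,"az": 0},
])

```text
time: 7.9
tool_pos: [0.5322, -0.1728, 0.16]
tool_rot: [0.014, 1.0, -0.0, -0.001]
wrist_force: [-0.1, -0.4, 0.0]
opening: 0.0
finger_force: 0.0
```

Run:
```python
from h import *
p=r.camera("wrist"); save(p,"w2.png",s=1.2)
print({i:px(p,st(-.12-.001*i+.007,0,.054)) for i in (0,40,60,70,80,90)})
for d in r.look_for("drawer_front",p)[:2]: print(d,at(p,d["centre"],.054))
for d in r.look_for("roller",p)[:2]: print(d,at(p,d["centre"],.056))
plan(st(-.12-.05,0,.07))
```

```text
{0: [np.float64(258.08566250730655), np.float64(246.1382810800469)], 40: [np.float64(258.10951331462684), np.float64(208.6954668312572)], 60: [np.float64(258.12232176682954), np.float64(188.5877828354607)], 70: [np.float64(258.12896606478597), np.float64(178.157057751123)], 80: [np.float64(258.1357785113772), np.float64(167.46236013061423)], 90: [np.float64(258.1427655714659), np.float64(156.49354093999528)]}
{'centre': [261.8, 198.2], 'score': 0.74} [ 0.5432 -0.1691  0.054 ]
{'centre': [57.9, 155.9], 'score': 0.87} [ 0.4977 -0.3468  0.056 ]
8.05 pos [ 0.5349 -0.173   0.1599] toolz [ 0.0007 -0.0005 -1.    ] yaw 88.41 [] units [-0.0575  0.0255  2.998 ] F [-0.1307  0.209   0.3379] q6 -2.064207380389552
```

View pics/w2.png

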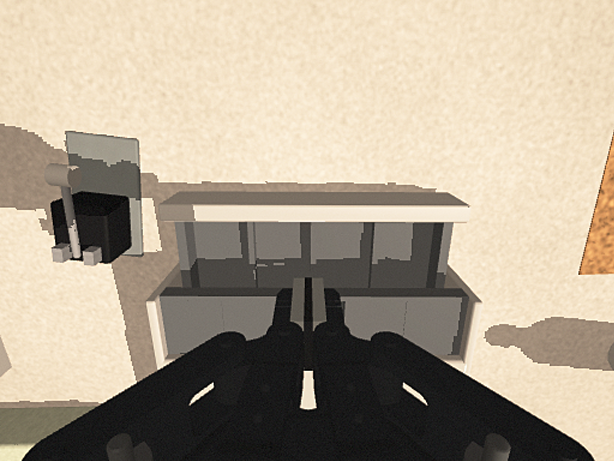

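The wrist view shows the panel's top face at rows 206–221, so the drawer is about 70 mm out, and the dark compartments are behind it. The roller is at about (58,176). I'll hook behind the panel's top edge and pull.

Request:
step_arm([
  {"tx": -0.72,"ty": 0,"tz": 0,"ax": 0,"ay": 0,"az": 0},
  {"tx": 0,"ty": 0,"tz": 0.9,"ax": 0,"ay": 0,"az": 0},
  {"tx": 0,"ty": 0,"tz": 0.9,"ax": 0,"ay": 0,"az": 0},
  {"tx": 0,"ty": 0,"tz": 0.9,"ax": 0,"ay": 0,"az": 0},
  {"tx": 0,"ty": 0,"tz": 0.5,"ax": 0,"ay": 0,"az": 0},
  {"tx": 0,"ty": 0,"tz": 0.5,"ax": 0,"ay": 0,"az": 0},
  {"tx": 0,"ty": 0,"tz": 0.45,"ax": 0,"ay": 0,"az": 0},
  {"tx": 0,"ty": 0,"tz": 0,"ax": 0,"ay": 0,"az": 0},
])

```text
time: 8.85
tool_pos: [0.5555, -0.1729, 0.0334]
tool_rot: [0.014, 1.0, 0.001, -0.001]
wrist_force: [-0.6, -0.4, -0.2]
opening: -0.0002
finger_force: 0.0
```

Request:
step_arm([
  {"tx": 0.3,"ty": 0,"tz": 0,"ax": 0,"ay": 0,"az": 0},
  {"tx": 0.3,"ty": 0,"tz": 0,"ax": 0,"ay": 0,"az": 0},
  {"tx": 0.5,"ty": 0,"tz": 0,"ax": 0,"ay": 0,"az": 0},
  {"tx": 0.6,"ty": 0,"tz": 0,"ax": 0,"ay": 0,"az": 0},
  {"tx": 0.6,"ty": 0,"tz": 0,"ax": 0,"ay": 0,"az": 0},
  {"tx": 0.6,"ty": 0,"tz": 0,"ax": 0,"ay": 0,"az": 0},
  {"tx": 0.5,"ty": 0,"tz": 0,"ax": 0,"ay": 0,"az": 0},
  {"tx": 0.2,"ty": 0,"tz": 0,"ax": 0,"ay": 0,"az": 0},
])

```text
time: 9.65
tool_pos: [0.447, -0.1703, 0.0362]
tool_rot: [0.014, 1.0, -0.0, 0.001]
wrist_force: [1.8, 1.5, -0.7]
opening: 0.0002
finger_force: 0.9
```

Request:
step_arm([
  {"tx": 0.2,"ty": 0,"tz": 0,"ax": 0,"ay": 0,"az": 0},
  {"tx": 0.15,"ty": 0,"tz": 0,"ax": 0,"ay": 0,"az": 0},
  {"tx": 0.1,"ty": 0,"tz": 0,"ax": 0,"ay": 0,"az": 0},
  {"tx": 0,"ty": 0,"tz": 0,"ax": 0,"ay": 0,"az": 0},
])

```text
time: 10.05
tool_pos: [0.4362, -0.1703, 0.0359]
tool_rot: [0.014, 1.0, -0.001, 0.003]
wrist_force: [11.5, 2.7, -2.2]
opening: 0.0001
finger_force: 5.5
```

Request:
step_arm([
  {"tx": -0.3,"ty": 0,"tz": 0,"ax": 0,"ay": 0,"az": 0},
  {"tx": 0,"ty": 0,"tz": -0.9,"ax": 0,"ay": 0,"az": 0},
  {"tx": 0,"ty": 0,"tz": -1,"ax": 0,"ay": 0,"az": 0},
  {"tx": 0,"ty": 0,"tz": -1,"ax": 0,"ay": 0,"az": 0},
  {"tx": 0,"ty": 0,"tz": -1,"ax": 0,"ay": 0,"az": 0},
  {"tx": -0.9,"ty": 0,"tz": -1,"ax": 0,"ay": 0,"az": 0},
  {"tx": -0.9,"ty": 0,"tz": -1,"ax": 0,"ay": 0,"az": 0},
  {"tx": 0,"ty": 0,"tz": 0,"ax": 0,"ay": 0,"az": 0},
])

```text
time: 10.85
tool_pos: [0.5005, -0.1724, 0.2159]
tool_rot: [0.013, 1.0, -0.002, 0.003]
wrist_force: [-0.4, -0.0, -0.3]
opening: 0.0003
finger_force: 0.0
```

Run:
```python
from h import *
p=r.camera("wrist"); 
f=p["frame"]
# overlay predicted drawer geometry at out=.175
def dr(x,y,z): return st(-.0235-.175+x,y,z)
for y in (-.055,0,.055):
    a=px(p,dr(-.0825,y,.023));b=px(p,dr(.0825,y,.023)); cv2.line(f,tuple(int(round(v)) for v in a),tuple(int(round(v)) for v in b),(255,0,0),1)
c=[px(p,dr(-.0825,y,.054)) for y in(-.119,.119)]; c+=[px(p,dr(-.0965,y,.054)) for y in(.119,-.119)]
cv2.polylines(f,[np.int32(np.round(c))],True,(0,255,0),1)
print(ray(p,(256,192)),c); save(p,"w3.png",s=1.5)
plan(dr(0,0,.2))
```

```text
(array([ 0.4157, -0.1708,  0.3565]), array([ 0.3437, -0.0137, -0.9391])) [[np.float64(141.84716412389423), np.float64(98.45148899195544)], [np.float64(376.58197286416976), np.float64(98.69083577858294)], [np.float64(378.54406510332433), np.float64(83.9831989615068)], [np.float64(140.00407995749944), np.float64(83.77556735614527)]]
10.9 pos [ 0.4986 -0.1718  0.2134] toolz [ 0.0015 -0.0015 -1.    ] yaw 88.49 [] units [-0.3195  0.0174  0.4457] F [-0.7029 -0.3222 -1.5226] q6 -2.0982970469005617
```

View pics/w3.png

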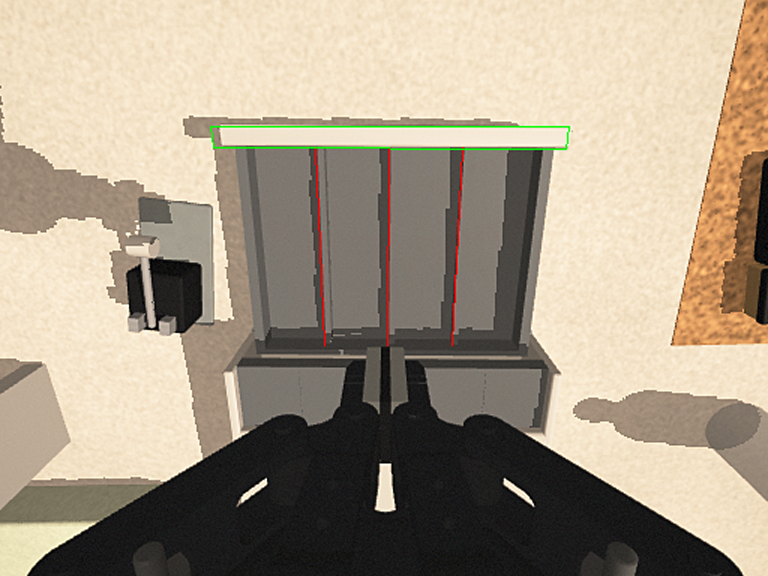

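The overlay fits the fully open drawer to within about 2 mm, with the true y roughly 1.5 mm to the left. The roller is at (141,246). Next I'll view the mat.

Request:
step_arm([
  {"tx": 0.09,"ty": 0.88,"tz": -0.1,"ax": 0,"ay": 0,"az": 0},
  {"tx": 0.09,"ty": 0.88,"tz": -0.1,"ax": 0,"ay": 0,"az": 0},
  {"tx": 0.09,"ty": 0.88,"tz": -0.1,"ax": 0,"ay": 0,"az": 0},
  {"tx": 0.09,"ty": 0.88,"tz": -0.1,"ax": 0,"ay": 0,"az": 0},
  {"tx": 0.09,"ty": 0.88,"tz": -0.1,"ax": 0,"ay": 0,"az": 0},
  {"tx": 0.09,"ty": 0.88,"tz": -0.1,"ax": 0,"ay": 0,"az": 0},
  {"tx": 0.09,"ty": 0.88,"tz": -0.1,"ax": 0,"ay": 0,"az": 0},
  {"tx": 0.09,"ty": 0.88,"tz": -0.1,"ax": 0,"ay": 0,"az": 0},
], claw=1)

```text
time: 11.7
tool_pos: [0.4804, 0.041, 0.2352]
tool_rot: [0.014, 1.0, -0.0, -0.002]
wrist_force: [-0.1, -0.9, 0.4]
opening: 0.0858
finger_force: 0.0
```

Request:
step_arm([
  {"tx": 0.09,"ty": 0.88,"tz": -0.1,"ax": 0,"ay": 0,"az": 0},
  {"tx": 0.09,"ty": 0.88,"tz": -0.1,"ax": 0,"ay": 0,"az": 0},
  {"tx": 0.09,"ty": 0.88,"tz": -0.1,"ax": 0,"ay": 0,"az": 0},
  {"tx": 0.09,"ty": 0.88,"tz": -0.1,"ax": 0,"ay": 0,"az": 0},
  {"tx": 0.09,"ty": 0.88,"tz": -0.1,"ax": 0,"ay": 0,"az": 0},
  {"tx": 0.09,"ty": 0.88,"tz": -0.1,"ax": 0,"ay": 0,"az": 0},
  {"tx": 0.09,"ty": 0.88,"tz": -0.1,"ax": 0,"ay": 0,"az": 0},
  {"tx": 0,"ty": 0,"tz": 0,"ax": 0,"ay": 0,"az": 0},
])

```text
time: 12.5
tool_pos: [0.4666, 0.2271, 0.2563]
tool_rot: [0.012, 1.0, -0.0, -0.001]
wrist_force: [-0.4, -1.5, 0.3]
opening: 0.0858
finger_force: 0.0
```

```bash
cat >> h.py <<'E'
def tools(p,show=True):
    "fit black-ish handles: threshold dark blobs on mat, PCA axis on handle top plane"
    f=p["frame"].astype(int); res=[]
    m=((f.max(2)<75)).astype(np.uint8); m=cv2.morphologyEx(m,cv2.MORPH_OPEN,np.ones((3,3),np.uint8))
    n,l,stt,_=cv2.connectedComponentsWithStats(m)
    for i in range(1,n):
        if stt[i,4]<250: continue
        ys,xs=np.nonzero(l==i); c=np.array([at(p,(x,y),.015)[:2] for x,y in zip(xs[::3],ys[::3])])
        (cx,cy),(w,h),a=cv2.minAreaRect(np.float32(c*1000)); 
        if max(w,h)>200: continue
        a=a+90 if h>w else a
        if show: print("blob px",xs.mean().round(),ys.mean().round(),"c",round(cx,1),round(cy,1),"size",round(max(w,h)),round(min(w,h)),"axis",round((a)%180,1))
E
python3 - <<'E'
from h import *
p=r.camera("wrist"); save(p,"w4.png",s=1.5); tools(p)
for k in ("file","spatula","brush","pusher"):
  for n,z in ((k,.012),(k+"_tip",.004)):
    for d in r.look_for(n,p)[:2]: print(n,round(d["score"],2),np.round(d["centre"]),at(p,d["centre"],z)[:2])
plan((.47,.25,.26))
E
```

```text
blob px 265.0 156.0 c 469.2 237.1 size 90 27 axis 159.3
blob px 335.0 162.0 c 479.9 333.4 size 91 29 axis 175.6
blob px 24.0 142.0 c 441.4 -82.5 size 76 21 axis 93.1
blob px 394.0 164.0 c 485.6 415.2 size 90 31 axis 176.2
blob px 205.0 185.0 c 509.2 150.4 size 143 34 axis 9.8
blob px 29.0 244.0 c 592.5 -119.9 size 97 26 axis 88.6
blob px 28.0 257.0 c 619.3 -131.9 size 86 11 axis 88.6
file 0.77 [498. 126.] [0.4357 0.5485]
file 0.61 [332. 181.] [0.5068 0.3323]
file_tip 0.69 [332. 179.] [0.5062 0.3339]
file_tip 0.43 [271. 143.] [0.4521 0.2469]
spatula 0.87 [270. 142.] [0.4498 0.2455]
spatula_tip 0.66 [271. 142.] [0.4508 0.2461]
brush 0.83 [202. 184.] [0.5069 0.1473]
brush_tip 0.86 [203. 184.] [0.5092 0.1469]
pusher 0.89 [395. 157.] [0.4737 0.4171]
pusher 0.49 [274. 139.] [0.4448 0.25  ]
pusher_tip 0.88 [400. 155.] [0.473  0.4267]
12.95 pos [0.4679 0.2248 0.2573] toolz [-0.0002 -0.0001 -1.    ] yaw 88.38 [] units [-0.0471  0.8421 -0.0896] F [ 0.0533  0.0472 -0.4958] q6 -1.320495745681345
```

View pics/w4.png

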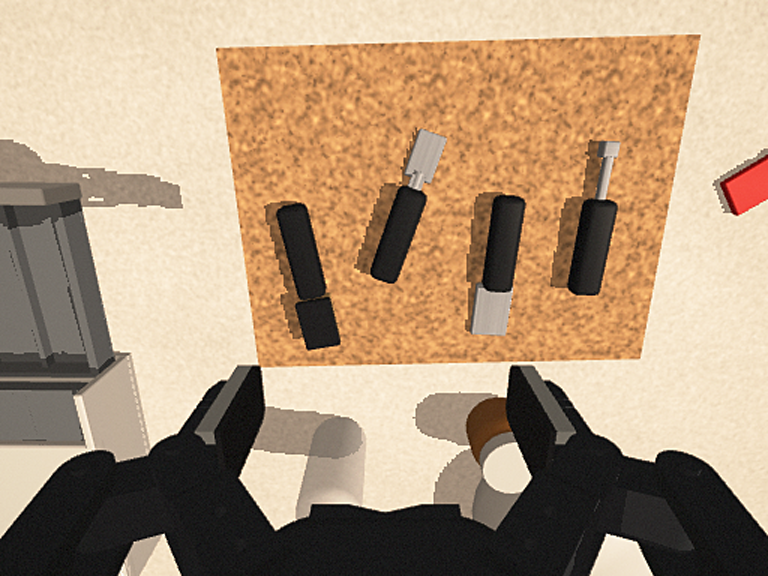

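All four implements are clear in the view: brush (305,275), spatula (405,205), file (497,265) and pusher (600,220). The red one at (745,185) is excluded. The dark-blob fits match the handle sizes (90 x 27). I'll take the spatula first.

Run:
```python
from h import *
plan((.4552,.2424,.10),69.3)
p=r.camera("wrist")
print("roller",at(p,(0,0),0)[:0])
```

```text
12.95 pos [0.4679 0.2248 0.2573] toolz [-0.0002 -0.     -1.    ] yaw 88.38 [('az total', np.float64(3.82))] units [0.6016 0.4004 5.2439] F [ 0.0533  0.0472 -0.4958] q6 -1.320495745681345
roller []
```

Request:
step_arm([
  {"tx": 0,"ty": 0,"tz": 0,"ax": 0,"ay": 0,"az": 0.955},
  {"tx": 0,"ty": 0,"tz": 0,"ax": 0,"ay": 0,"az": 0.955},
  {"tx": 0,"ty": 0,"tz": 0,"ax": 0,"ay": 0,"az": 0.955},
  {"tx": 0,"ty": 0,"tz": 0,"ax": 0,"ay": 0,"az": 0.955},
  {"tx": 0.6,"ty": 0.4,"tz": 0.9,"ax": 0,"ay": 0,"az": 0},
  {"tx": 0,"ty": 0,"tz": 1,"ax": 0,"ay": 0,"az": 0},
  {"tx": 0,"ty": 0,"tz": 1,"ax": 0,"ay": 0,"az": 0},
  {"tx": 0,"ty": 0,"tz": 1,"ax": 0,"ay": 0,"az": 0},
], claw=0.4, newtons=60)

```text
time: 13.8
tool_pos: [0.4551, 0.2428, 0.1394]
tool_rot: [0.179, 0.984, 0.0, 0.0]
wrist_force: [-0.5, -0.0, 0.6]
opening: 0.0598
finger_force: 0.0
```

Run:
```python
from h import *
plan((.4552,.2424,.012),69.3); p=r.camera("wrist"); tools(p)
```

```text
13.8 pos [0.4551 0.2428 0.1394] toolz [ 0.0004  0.0001 -1.    ] yaw 69.32 [('az total', np.float64(0.0))] units [-0.0068 -0.0118  4.2463] F [-0.456  -0.0171  0.6338] q6 -0.9471995161321811
blob px 440.0 144.0 c 484.7 415.0 size 92 33 axis 176.3
blob px 354.0 169.0 c 479.6 333.9 size 92 29 axis 175.3
blob px 257.0 192.0 c 468.5 237.8 size 91 26 axis 159.4
```

Request:
step_arm([
  {"tx": 0,"ty": 0,"tz": 0.9,"ax": 0,"ay": 0,"az": 0},
  {"tx": 0,"ty": 0,"tz": 0.9,"ax": 0,"ay": 0,"az": 0},
  {"tx": 0,"ty": 0,"tz": 0.9,"ax": 0,"ay": 0,"az": 0},
  {"tx": 0,"ty": 0,"tz": 0.7,"ax": 0,"ay": 0,"az": 0},
  {"tx": 0,"ty": 0,"tz": 0.5,"ax": 0,"ay": 0,"az": 0},
  {"tx": 0,"ty": 0,"tz": 0.3,"ax": 0,"ay": 0,"az": 0},
  {"tx": 0,"ty": 0,"tz": 0,"ax": 0,"ay": 0,"az": 0},
])

```text
time: 14.55
tool_pos: [0.4551, 0.2427, 0.0141]
tool_rot: [0.18, 0.984, -0.0, -0.001]
wrist_force: [0.2, 0.4, 0.6]
opening: 0.0598
finger_force: 0.0
```

Request:
step_arm([
  {"tx": 0,"ty": 0,"tz": 0,"ax": 0,"ay": 0,"az": 0},
  {"tx": 0,"ty": 0,"tz": 0,"ax": 0,"ay": 0,"az": 0},
  {"tx": 0,"ty": 0,"tz": 0,"ax": 0,"ay": 0,"az": 0},
  {"tx": 0,"ty": 0,"tz": 0,"ax": 0,"ay": 0,"az": 0},
  {"tx": 0,"ty": 0,"tz": 0,"ax": 0,"ay": 0,"az": 0},
  {"tx": 0,"ty": 0,"tz": 0,"ax": 0,"ay": 0,"az": 0},
], claw=-1)

```text
time: 15.15
tool_pos: [0.4558, 0.2431, 0.0156]
tool_rot: [0.179, 0.984, 0.0, 0.001]
wrist_force: [-1.3, -0.8, 6.6]
opening: 0.0246
finger_force: 59.3
```

Request:
step_arm([
  {"tx": 0,"ty": 0,"tz": -0.6,"ax": 0,"ay": 0,"az": 0},
  {"tx": 0,"ty": 0,"tz": -0.8,"ax": 0,"ay": 0,"az": 0},
  {"tx": 0,"ty": 0,"tz": -0.8,"ax": 0,"ay": 0,"az": 0},
  {"tx": 0,"ty": 0,"tz": 0,"ax": 0,"ay": 0,"az": 0},
])

```text
time: 15.55
tool_pos: [0.4568, 0.2434, 0.0836]
tool_rot: [0.179, 0.984, 0.001, 0.003]
wrist_force: [-0.1, -0.7, -0.4]
opening: 0.0247
finger_force: 59.3
```

Run:
```python
from h import *
plan(st(-.2085,.0285,.08),-91.56); p=r.camera("wrist"); tools(p); print(r.read_state()["finger_force"])
p=r.camera("top");tools(p)
```

```text
15.55 pos [0.4568 0.2434 0.0836] toolz [ 0.0052  0.0035 -1.    ] yaw 69.33 [('az total', np.float64(-3.82))] units [ -1.7544 -12.8327   0.0819] F [-0.0615 -0.7305 -0.448 ] q6 -0.9471198672495821
blob px 483.0 154.0 c 484.7 414.5 size 93 36 axis 176.2
blob px 375.0 184.0 c 479.4 333.5 size 93 29 axis 175.3
59.258798360824585
blob px 253.0 172.0 c 510.3 150.3 size 142 33 axis 10.2
blob px 111.0 297.0 c 122.2 579.1 size 136 41 axis 1.8
```

Request:
step_arm([
  {"tx": 0,"ty": 0,"tz": 0,"ax": 0,"ay": 0,"az": 1},
  {"tx": 0,"ty": 0,"tz": 0,"ax": 0,"ay": 0,"az": 1},
  {"tx": 0,"ty": 0,"tz": 0,"ax": 0,"ay": 0,"az": 1},
  {"tx": 0,"ty": 0,"tz": 0,"ax": 0,"ay": 0,"az": 1},
  {"tx": 0,"ty": 0,"tz": 0,"ax": 0,"ay": 0,"az": 1},
  {"tx": 0,"ty": 0,"tz": 0,"ax": 0,"ay": 0,"az": 1},
  {"tx": 0,"ty": 0,"tz": 0,"ax": 0,"ay": 0,"az": 1},
  {"tx": 0,"ty": 0,"tz": 0,"ax": 0,"ay": 0,"az": 1},
])

```text
time: 16.45
tool_pos: [0.4545, 0.2427, 0.0791]
tool_rot: [0.507, 0.862, -0.001, -0.001]
wrist_force: [-0.1, 0.7, -0.8]
opening: 0.0245
finger_force: 59.3
```

Request:
step_arm([
  {"tx": 0,"ty": 0,"tz": 0,"ax": 0,"ay": 0,"az": 1},
  {"tx": 0,"ty": 0,"tz": 0,"ax": 0,"ay": 0,"az": 1},
  {"tx": 0,"ty": 0,"tz": 0,"ax": 0,"ay": 0,"az": 1},
  {"tx": 0,"ty": 0,"tz": 0,"ax": 0,"ay": 0,"az": 1},
  {"tx": 0,"ty": 0,"tz": 0,"ax": 0,"ay": 0,"az": 1},
  {"tx": 0,"ty": 0,"tz": 0,"ax": 0,"ay": 0,"az": 1},
  {"tx": 0,"ty": 0,"tz": 0,"ax": 0,"ay": 0,"az": 1},
  {"tx": 0,"ty": 0,"tz": 0,"ax": 0,"ay": 0,"az": 1},
])

```text
time: 17.25
tool_pos: [0.4545, 0.2427, 0.0791]
tool_rot: [0.771, 0.637, -0.001, -0.0]
wrist_force: [-0.3, 0.3, -0.5]
opening: 0.0249
finger_force: 59.3
```

Request:
step_arm([
  {"tx": 0,"ty": 0,"tz": 0,"ax": 0,"ay": 0,"az": 1},
  {"tx": 0,"ty": 0,"tz": 0,"ax": 0,"ay": 0,"az": 1},
  {"tx": 0,"ty": 0,"tz": 0,"ax": 0,"ay": 0,"az": 1},
  {"tx": 0,"ty": 0,"tz": 0,"ax": 0,"ay": 0,"az": 1},
  {"tx": 0,"ty": 0,"tz": 0,"ax": 0,"ay": 0,"az": 1},
  {"tx": 0,"ty": 0,"tz": 0,"ax": 0,"ay": 0,"az": 1},
  {"tx": 0,"ty": 0,"tz": 0,"ax": 0,"ay": 0,"az": 1},
  {"tx": 0,"ty": 0,"tz": 0,"ax": 0,"ay": 0,"az": 1},
])

```text
time: 18.05
tool_pos: [0.4545, 0.2427, 0.0791]
tool_rot: [0.942, 0.335, -0.001, -0.0]
wrist_force: [-0.2, -0.3, -0.6]
opening: 0.0244
finger_force: 59.3
```

Request:
step_arm([
  {"tx": 0,"ty": 0,"tz": 0,"ax": 0,"ay": 0,"az": 1},
  {"tx": 0,"ty": 0,"tz": 0,"ax": 0,"ay": 0,"az": 1},
  {"tx": 0,"ty": 0,"tz": 0,"ax": 0,"ay": 0,"az": 1},
  {"tx": 0,"ty": 0,"tz": 0,"ax": 0,"ay": 0,"az": 1},
  {"tx": 0,"ty": 0,"tz": 0,"ax": 0,"ay": 0,"az": 1},
  {"tx": 0,"ty": 0,"tz": 0,"ax": 0,"ay": 0,"az": 1},
  {"tx": 0,"ty": 0,"tz": 0,"ax": 0,"ay": 0,"az": 1},
  {"tx": 0,"ty": 0,"tz": 0,"ax": 0,"ay": 0,"az": 1},
])

```text
time: 18.85
tool_pos: [0.4545, 0.2427, 0.0791]
tool_rot: [1.0, -0.008, -0.001, 0.0]
wrist_force: [-0.2, -0.3, -0.4]
opening: 0.0246
finger_force: 59.3
```

Run:
```python
from h import *
plan(st(-.2085,.0285,.08),-91.56); print(r.read_state()["opening"],r.read_state()["finger_force"])
```

```text
18.85 pos [0.4545 0.2427 0.0791] toolz [-0.0022 -0.0006 -1.    ] yaw -90.89 [('az total', np.float64(0.13))] units [ 1.8298 12.8055 -0.0255] F [-0.1728 -0.2665 -0.444 ] q6 1.8490298573217578
0.024610203416470158 59.2632257938385
```

Request:
step_arm([
  {"tx": 0,"ty": 0,"tz": 0,"ax": 0,"ay": 0,"az": 0.13},
  {"tx": 0.14,"ty": 0.9,"tz": 0,"ax": 0,"ay": 0,"az": 0},
  {"tx": 0.14,"ty": 0.9,"tz": 0,"ax": 0,"ay": 0,"az": 0},
  {"tx": 0.13,"ty": 0.9,"tz": 0,"ax": 0,"ay": 0,"az": 0},
  {"tx": 0.13,"ty": 0.9,"tz": 0,"ax": 0,"ay": 0,"az": 0},
  {"tx": 0.13,"ty": 0.9,"tz": 0,"ax": 0,"ay": 0,"az": 0},
  {"tx": 0.13,"ty": 0.9,"tz": 0,"ax": 0,"ay": 0,"az": 0},
  {"tx": 0.13,"ty": 0.9,"tz": 0,"ax": 0,"ay": 0,"az": 0},
])

```text
time: 19.65
tool_pos: [0.4784, 0.0522, 0.0798]
tool_rot: [1.0, -0.01, -0.001, -0.0]
wrist_force: [1.0, -0.4, 0.0]
opening: 0.0248
finger_force: 59.3
```

Request:
step_arm([
  {"tx": 0.13,"ty": 0.9,"tz": 0,"ax": 0,"ay": 0,"az": 0},
  {"tx": 0.13,"ty": 0.9,"tz": 0,"ax": 0,"ay": 0,"az": 0},
  {"tx": 0.13,"ty": 0.9,"tz": 0,"ax": 0,"ay": 0,"az": 0},
  {"tx": 0.13,"ty": 0.9,"tz": 0,"ax": 0,"ay": 0,"az": 0},
  {"tx": 0.13,"ty": 0.9,"tz": 0,"ax": 0,"ay": 0,"az": 0},
  {"tx": 0.13,"ty": 0.9,"tz": 0,"ax": 0,"ay": 0,"az": 0},
  {"tx": 0.13,"ty": 0.9,"tz": 0,"ax": 0,"ay": 0,"az": 0},
  {"tx": 0,"ty": 0,"tz": 0,"ax": 0,"ay": 0,"az": 0},
])

```text
time: 20.45
tool_pos: [0.5016, -0.1388, 0.0797]
tool_rot: [1.0, -0.012, -0.0, 0.0]
wrist_force: [-0.2, 0.0, -0.4]
opening: 0.025
finger_force: 59.3
```

Run:
```python
from h import *
plan(st(-.2085,.029,.027),-91.56); print(r.read_state()["opening"],r.read_state()["finger_force"])
p=r.camera("wrist"); save(p,"w5.png",s=1.5)
```

```text
20.45 pos [ 0.5016 -0.1388  0.0797] toolz [-0.0002 -0.0003 -1.    ] yaw -91.39 [('az total', np.float64(0.03))] units [-0.0856  0.1188  1.7573] F [-0.1947  0.0087 -0.3557] q6 1.1001176492377718
0.024980778672854687 59.29202914237976
```

View pics/w5.png

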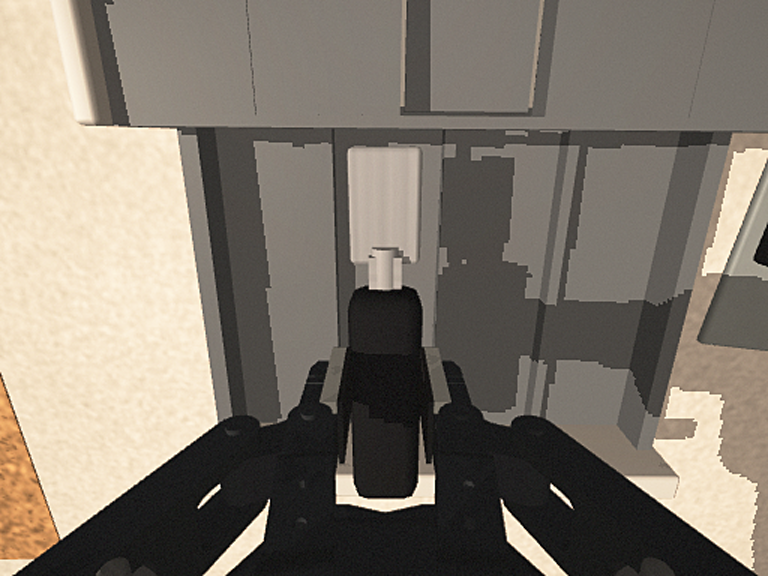

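The spatula is straight over the +27.5 compartment: the blade at 347–422 is centred between the walls at 333 and 440, with the handle toward the front. I'll lower it and release.

Request:
step_arm([
  {"tx": -0.08,"ty": 0.12,"tz": 0.5,"ax": 0,"ay": 0,"az": 0},
  {"tx": 0,"ty": 0,"tz": 0.5,"ax": 0,"ay": 0,"az": 0},
  {"tx": 0,"ty": 0,"tz": 0.4,"ax": 0,"ay": 0,"az": 0},
  {"tx": 0,"ty": 0,"tz": 0.2,"ax": 0,"ay": 0,"az": 0},
  {"tx": 0,"ty": 0,"tz": 0.15,"ax": 0,"ay": 0,"az": 0},
  {"tx": 0,"ty": 0,"tz": 0,"ax": 0,"ay": 0,"az": 0},
])

```text
time: 21.1
tool_pos: [0.5, -0.1396, 0.0286]
tool_rot: [1.0, -0.011, 0.001, 0.0]
wrist_force: [0.7, 0.3, 4.2]
opening: 0.0247
finger_force: 59.7
```

Request:
step_arm([
  {"tx": 0,"ty": 0,"tz": 0,"ax": 0,"ay": 0,"az": 0},
  {"tx": 0,"ty": 0,"tz": 0,"ax": 0,"ay": 0,"az": 0},
  {"tx": 0,"ty": 0,"tz": 0,"ax": 0,"ay": 0,"az": 0},
  {"tx": 0,"ty": 0,"tz": 0,"ax": 0,"ay": 0,"az": 0},
], claw=-0.1)

```text
time: 21.5
tool_pos: [0.4991, -0.1398, 0.0279]
tool_rot: [1.0, -0.012, -0.0, 0.0]
wrist_force: [-0.4, -0.2, -0.1]
opening: 0.0382
finger_force: 0.0
```

Request:
step_arm([
  {"tx": 0,"ty": 0,"tz": -0.8,"ax": 0,"ay": 0,"az": 0},
  {"tx": 0,"ty": 0,"tz": -1,"ax": 0,"ay": 0,"az": 0},
  {"tx": 0,"ty": 0,"tz": -1,"ax": 0,"ay": 0,"az": 0},
  {"tx": 0,"ty": 0,"tz": -1,"ax": 0,"ay": 0,"az": 0},
  {"tx": 0,"ty": 0,"tz": -1,"ax": 0,"ay": 0,"az": 0},
  {"tx": 0,"ty": 0,"tz": 0,"ax": 0,"ay": 0,"az": 0},
])

```text
time: 22.1
tool_pos: [0.5006, -0.1406, 0.1756]
tool_rot: [1.0, -0.012, 0.003, 0.002]
wrist_force: [1.2, 0.3, -0.8]
opening: 0.0384
finger_force: 0.0
```

Run:
```python
from h import *
p=r.camera("wrist"); save(p,"w6.png",s=1.2); tools(p)
print("drawer frame",px(p,st(-.2235,.029,.02)))
p=r.camera("top"); tools(p)
plan((.4697,.4158,.10),-93.7)
```

```text
blob px 179.0 158.0 c 508.1 -59.1 size 162 6 axis 178.2
blob px 459.0 132.0 c 536.6 -364.6 size 70 55 axis 80.7
blob px 493.0 144.0 c 523.4 -395.4 size 36 11 axis 174.4
blob px 256.0 186.0 c 480.4 -140.3 size 95 29 axis 179.4
blob px 11.0 199.0 c 479.7 128.8 size 93 34 axis 162.9
drawer frame [np.float64(256.64842485133624), np.float64(186.7925262620998)]
blob px 329.0 161.0 c 520.1 -98.2 size 170 95 axis 176.4
blob px 253.0 172.0 c 509.7 152.4 size 142 32 axis 8.0
blob px 110.0 305.0 c 96.1 579.0 size 188 42 axis 1.3
22.2 pos [ 0.4991 -0.1398  0.1719] toolz [ 0.0004 -0.0002 -1.    ] yaw -91.33 [('az total', np.float64(0.47))] units [ -2.1729 -18.4191   2.3911] F [ 1.3274 -0.5942 -0.4498] q6 1.0945226414102487
```

View pics/w6.png

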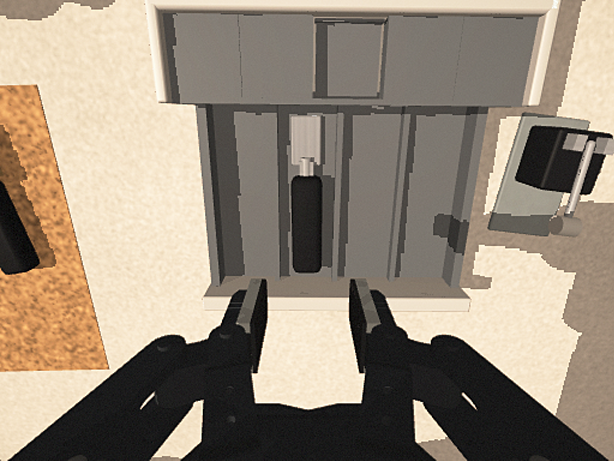

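The spatula lies flat in its compartment (handle at (307,222), blade at (307,140)). The pusher is next.

Request:
step_arm([
  {"tx": 0,"ty": 0,"tz": 0,"ax": 0,"ay": 0,"az": 0.47},
  {"tx": -0.11,"ty": -0.93,"tz": 0,"ax": 0,"ay": 0,"az": 0},
  {"tx": -0.11,"ty": -0.93,"tz": 0,"ax": 0,"ay": 0,"az": 0},
  {"tx": -0.11,"ty": -0.93,"tz": 0,"ax": 0,"ay": 0,"az": 0},
  {"tx": -0.11,"ty": -0.93,"tz": 0,"ax": 0,"ay": 0,"az": 0},
  {"tx": -0.11,"ty": -0.93,"tz": 0,"ax": 0,"ay": 0,"az": 0},
  {"tx": -0.11,"ty": -0.93,"tz": 0,"ax": 0,"ay": 0,"az": 0},
  {"tx": -0.11,"ty": -0.93,"tz": 0,"ax": 0,"ay": 0,"az": 0},
], claw=0.4)

```text
time: 23.0
tool_pos: [0.4878, 0.0577, 0.1705]
tool_rot: [0.999, -0.032, -0.001, -0.0]
wrist_force: [-0.5, 0.2, 1.0]
opening: 0.0599
finger_force: 0.0
```

Request:
step_arm([
  {"tx": -0.11,"ty": -0.93,"tz": 0,"ax": 0,"ay": 0,"az": 0},
  {"tx": -0.11,"ty": -0.93,"tz": 0,"ax": 0,"ay": 0,"az": 0},
  {"tx": -0.11,"ty": -0.93,"tz": 0,"ax": 0,"ay": 0,"az": 0},
  {"tx": -0.11,"ty": -0.93,"tz": 0,"ax": 0,"ay": 0,"az": 0},
  {"tx": -0.11,"ty": -0.93,"tz": 0,"ax": 0,"ay": 0,"az": 0},
  {"tx": -0.11,"ty": -0.93,"tz": 0,"ax": 0,"ay": 0,"az": 0},
  {"tx": -0.11,"ty": -0.93,"tz": 0,"ax": 0,"ay": 0,"az": 0},
  {"tx": -0.11,"ty": -0.93,"tz": 0,"ax": 0,"ay": 0,"az": 0},
])

```text
time: 23.8
tool_pos: [0.4758, 0.2819, 0.1703]
tool_rot: [0.999, -0.032, -0.001, 0.001]
wrist_force: [-0.6, -0.3, -0.0]
opening: 0.0598
finger_force: 0.0
```

Request:
step_arm([
  {"tx": -0.15,"ty": -0.93,"tz": 0,"ax": 0,"ay": 0,"az": 0},
  {"tx": -0.15,"ty": -0.93,"tz": 0,"ax": 0,"ay": 0,"az": 0},
  {"tx": -0.11,"ty": -0.93,"tz": 0,"ax": 0,"ay": 0,"az": 0},
  {"tx": -0.1,"ty": -0.75,"tz": 0,"ax": 0,"ay": 0,"az": 0},
  {"tx": 0,"ty": 0,"tz": 0,"ax": 0,"ay": 0,"az": 0},
])

```text
time: 24.3
tool_pos: [0.467, 0.3897, 0.1699]
tool_rot: [1.0, -0.031, -0.001, 0.001]
wrist_force: [-0.0, -0.1, 0.3]
opening: 0.0599
finger_force: 0.0
```

Run:
```python
from h import *
p=r.camera("wrist"); tools(p)
for n in ("pusher","pusher_tip"):
    for d in r.look_for(n,p)[:2]: print(n,round(d["score"],2),np.round(d["centre"]),at(p,d["centre"],.01)[:2])
plan((.4697,.4157,.009),-93.7)
```

```text
blob px 487.0 110.0 c 508.6 153.2 size 141 42 axis 4.1
blob px 228.0 153.0 c 486.4 417.1 size 90 27 axis 176.4
blob px 306.0 153.0 c 480.9 335.6 size 89 28 axis 175.0
pusher 0.6 [228. 158.] [0.4822 0.4185]
pusher 0.59 [483.  99.] [0.5265 0.1557]
pusher_tip 0.57 [230. 156.] [0.4837 0.4163]
24.45 pos [0.4679 0.3871 0.1708] toolz [-0.0016 -0.0012 -1.    ] yaw -93.69 [('az total', np.float64(0.0))] units [ 0.0053 -0.9617  5.3934] F [-0.3856  0.5218  0.6223] q6 2.1339382813372882
```

Request:
step_arm([
  {"tx": 0.02,"ty": -0.98,"tz": 0,"ax": 0,"ay": 0,"az": 0},
  {"tx": 0,"ty": 0,"tz": 1,"ax": 0,"ay": 0,"az": 0},
  {"tx": 0,"ty": 0,"tz": 1,"ax": 0,"ay": 0,"az": 0},
  {"tx": 0,"ty": 0,"tz": 1,"ax": 0,"ay": 0,"az": 0},
  {"tx": 0,"ty": 0,"tz": 1,"ax": 0,"ay": 0,"az": 0},
  {"tx": 0,"ty": 0,"tz": 0.8,"ax": 0,"ay": 0,"az": 0},
  {"tx": 0,"ty": 0,"tz": 0.5,"ax": 0,"ay": 0,"az": 0},
  {"tx": 0,"ty": 0,"tz": 0,"ax": 0,"ay": 0,"az": 0},
])

```text
time: 25.25
tool_pos: [0.47, 0.4159, 0.0111]
tool_rot: [0.999, -0.033, -0.002, 0.001]
wrist_force: [0.4, 0.8, -0.2]
opening: 0.0597
finger_force: 0.0
```

Request:
step_arm([
  {"tx": 0,"ty": 0,"tz": 0,"ax": 0,"ay": 0,"az": 0},
  {"tx": 0,"ty": 0,"tz": 0,"ax": 0,"ay": 0,"az": 0},
  {"tx": 0,"ty": 0,"tz": 0,"ax": 0,"ay": 0,"az": 0},
  {"tx": 0,"ty": 0,"tz": 0,"ax": 0,"ay": 0,"az": 0},
  {"tx": 0,"ty": 0,"tz": 0,"ax": 0,"ay": 0,"az": 0},
  {"tx": 0,"ty": 0,"tz": 0,"ax": 0,"ay": 0,"az": 0},
], claw=-1)

```text
time: 25.85
tool_pos: [0.4715, 0.4177, 0.0147]
tool_rot: [0.999, -0.032, 0.001, -0.001]
wrist_force: [-0.2, -0.9, 6.1]
opening: 0.0252
finger_force: 59.7
```

Request:
step_arm([
  {"tx": 0,"ty": 0,"tz": -0.6,"ax": 0,"ay": 0,"az": 0},
  {"tx": 0,"ty": 0,"tz": -0.8,"ax": 0,"ay": 0,"az": 0},
  {"tx": 0,"ty": 0,"tz": -0.8,"ax": 0,"ay": 0,"az": 0},
  {"tx": 0,"ty": 0,"tz": 0,"ax": 0,"ay": 0,"az": 0},
])

```text
time: 26.25
tool_pos: [0.4721, 0.4182, 0.0827]
tool_rot: [0.999, -0.032, 0.003, -0.002]
wrist_force: [0.7, -0.2, -0.6]
opening: 0.0249
finger_force: 59.2
```

Request:
step_arm([
  {"tx": 0,"ty": 0,"tz": 0,"ax": 0,"ay": 0,"az": -1},
  {"tx": 0,"ty": 0,"tz": 0,"ax": 0,"ay": 0,"az": -1},
  {"tx": 0,"ty": 0,"tz": 0,"ax": 0,"ay": 0,"az": -1},
  {"tx": 0,"ty": 0,"tz": 0,"ax": 0,"ay": 0,"az": -1},
  {"tx": 0,"ty": 0,"tz": 0,"ax": 0,"ay": 0,"az": -1},
  {"tx": 0,"ty": 0,"tz": 0,"ax": 0,"ay": 0,"az": -1},
  {"tx": 0,"ty": 0,"tz": 0,"ax": 0,"ay": 0,"az": -1},
  {"tx": 0,"ty": 0,"tz": 0,"ax": 0,"ay": 0,"az": -1},
])

```text
time: 27.05
tool_pos: [0.4703, 0.417, 0.0779]
tool_rot: [0.95, 0.313, -0.001, 0.0]
wrist_force: [0.0, -0.6, -1.4]
opening: 0.0247
finger_force: 59.1
```

Request:
step_arm([
  {"tx": 0,"ty": 0,"tz": 0,"ax": 0,"ay": 0,"az": -1},
  {"tx": 0,"ty": 0,"tz": 0,"ax": 0,"ay": 0,"az": -1},
  {"tx": 0,"ty": 0,"tz": 0,"ax": 0,"ay": 0,"az": -1},
  {"tx": 0,"ty": 0,"tz": 0,"ax": 0,"ay": 0,"az": -1},
  {"tx": 0,"ty": 0,"tz": 0,"ax": 0,"ay": 0,"az": -1},
  {"tx": 0,"ty": 0,"tz": 0,"ax": 0,"ay": 0,"az": -1},
  {"tx": 0,"ty": 0,"tz": 0,"ax": 0,"ay": 0,"az": -1},
  {"tx": 0,"ty": 0,"tz": 0,"ax": 0,"ay": 0,"az": -1},
])

```text
time: 27.85
tool_pos: [0.4702, 0.4171, 0.0779]
tool_rot: [0.785, 0.619, -0.001, -0.0]
wrist_force: [-0.0, -0.3, -1.1]
opening: 0.0249
finger_force: 59.1
```

Request:
step_arm([
  {"tx": 0,"ty": 0,"tz": 0,"ax": 0,"ay": 0,"az": -1},
  {"tx": 0,"ty": 0,"tz": 0,"ax": 0,"ay": 0,"az": -1},
  {"tx": 0,"ty": 0,"tz": 0,"ax": 0,"ay": 0,"az": -1},
  {"tx": 0,"ty": 0,"tz": 0,"ax": 0,"ay": 0,"az": -1},
  {"tx": 0,"ty": 0,"tz": 0,"ax": 0,"ay": 0,"az": -1},
  {"tx": 0,"ty": 0,"tz": 0,"ax": 0,"ay": 0,"az": -1},
  {"tx": 0,"ty": 0,"tz": 0,"ax": 0,"ay": 0,"az": -1},
  {"tx": 0,"ty": 0,"tz": 0,"ax": 0,"ay": 0,"az": -1},
])

```text
time: 28.65
tool_pos: [0.4703, 0.417, 0.078]
tool_rot: [0.526, 0.85, -0.001, -0.0]
wrist_force: [-0.0, -0.1, -0.7]
opening: 0.0248
finger_force: 59.1
```

Request:
step_arm([
  {"tx": 0,"ty": 0,"tz": 0,"ax": 0,"ay": 0,"az": -1},
  {"tx": 0,"ty": 0,"tz": 0,"ax": 0,"ay": 0,"az": -1},
  {"tx": 0,"ty": 0,"tz": 0,"ax": 0,"ay": 0,"az": -1},
  {"tx": 0,"ty": 0,"tz": 0,"ax": 0,"ay": 0,"az": -1},
  {"tx": 0,"ty": 0,"tz": 0,"ax": 0,"ay": 0,"az": -1},
  {"tx": 0,"ty": 0,"tz": 0,"ax": 0,"ay": 0,"az": -1},
  {"tx": 0,"ty": 0,"tz": 0,"ax": 0,"ay": 0,"az": -1},
  {"tx": 0,"ty": 0,"tz": 0,"ax": 0,"ay": 0,"az": -1},
])

```text
time: 29.45
tool_pos: [0.4703, 0.4171, 0.078]
tool_rot: [0.203, 0.979, -0.0, -0.0]
wrist_force: [0.3, 1.0, -0.7]
opening: 0.0249
finger_force: 59.1
```

Request:
step_arm([
  {"tx": 0,"ty": 0,"tz": 0,"ax": 0,"ay": 0,"az": -1},
  {"tx": 0,"ty": 0,"tz": 0,"ax": 0,"ay": 0,"az": -1},
  {"tx": 0,"ty": 0,"tz": 0,"ax": 0,"ay": 0,"az": -1},
  {"tx": 0,"ty": 0,"tz": 0,"ax": 0,"ay": 0,"az": -1},
  {"tx": 0,"ty": 0,"tz": 0,"ax": 0,"ay": 0,"az": -0.4},
  {"tx": 0,"ty": 0,"tz": 0,"ax": 0,"ay": 0,"az": 0},
])

```text
time: 30.05
tool_pos: [0.4703, 0.4171, 0.078]
tool_rot: [0.015, 1.0, -0.0, -0.0]
wrist_force: [-0.0, -0.2, -1.5]
opening: 0.0252
finger_force: 59.1
```

Run:
```python
from h import *
plan(st(-.2085,.080,.08),88.44); print(r.read_state()["opening"],r.read_state()["finger_force"])
p=r.camera("wrist"); tools(p)
```

```text
30.05 pos [0.4703 0.4171 0.078 ] toolz [-0.0009 -0.0006 -1.    ] yaw 88.34 [('az total', np.float64(-0.02))] units [ -1.4631 -16.9138  -0.0565] F [-0.0207 -0.1614 -1.4781] q6 -1.0023629372944398
0.02520577796337807 59.13059592247009
blob px 155.0 214.0 c 479.8 336.5 size 93 30 axis 175.3
```

Request:
step_arm([
  {"tx": -0.08,"ty": -0.93,"tz": 0,"ax": 0,"ay": 0,"az": 0},
  {"tx": -0.08,"ty": -0.93,"tz": 0,"ax": 0,"ay": 0,"az": 0},
  {"tx": -0.08,"ty": -0.93,"tz": 0,"ax": 0,"ay": 0,"az": 0},
  {"tx": -0.08,"ty": -0.93,"tz": 0,"ax": 0,"ay": 0,"az": 0},
  {"tx": -0.08,"ty": -0.93,"tz": 0,"ax": 0,"ay": 0,"az": 0},
  {"tx": -0.08,"ty": -0.93,"tz": 0,"ax": 0,"ay": 0,"az": 0},
  {"tx": -0.08,"ty": -0.93,"tz": 0,"ax": 0,"ay": 0,"az": 0},
  {"tx": -0.08,"ty": -0.93,"tz": 0,"ax": 0,"ay": 0,"az": 0},
])

```text
time: 30.9
tool_pos: [0.4831, 0.1924, 0.0787]
tool_rot: [0.015, 1.0, -0.0, -0.0]
wrist_force: [-0.1, -0.3, -0.4]
opening: 0.0252
finger_force: 59.2
```

Request:
step_arm([
  {"tx": -0.08,"ty": -0.93,"tz": 0,"ax": 0,"ay": 0,"az": 0},
  {"tx": -0.08,"ty": -0.93,"tz": 0,"ax": 0,"ay": 0,"az": 0},
  {"tx": -0.08,"ty": -0.93,"tz": 0,"ax": 0,"ay": 0,"az": 0},
  {"tx": -0.08,"ty": -0.93,"tz": 0,"ax": 0,"ay": 0,"az": 0},
  {"tx": -0.08,"ty": -0.93,"tz": 0,"ax": 0,"ay": 0,"az": 0},
  {"tx": -0.08,"ty": -0.93,"tz": 0,"ax": 0,"ay": 0,"az": 0},
  {"tx": -0.08,"ty": -0.93,"tz": 0,"ax": 0,"ay": 0,"az": 0},
  {"tx": -0.08,"ty": -0.93,"tz": 0,"ax": 0,"ay": 0,"az": 0},
])

```text
time: 31.7
tool_pos: [0.4958, -0.0312, 0.0787]
tool_rot: [0.015, 1.0, 0.0, -0.0]
wrist_force: [-0.7, -0.1, -1.1]
opening: 0.025
finger_force: 59.2
```

Request:
step_arm([
  {"tx": -0.09,"ty": -0.9,"tz": 0,"ax": 0,"ay": 0,"az": 0},
  {"tx": -0.09,"ty": -0.9,"tz": 0,"ax": 0,"ay": 0,"az": 0},
  {"tx": 0,"ty": 0,"tz": 0,"ax": 0,"ay": 0,"az": 0},
  {"tx": 0,"ty": 0,"tz": 0,"ax": 0,"ay": 0,"az": 0},
])

```text
time: 32.1
tool_pos: [0.4995, -0.0842, 0.0786]
tool_rot: [0.015, 1.0, 0.0, -0.0]
wrist_force: [-0.5, 0.7, -0.1]
opening: 0.025
finger_force: 59.2
```

Run:
```python
from h import *
plan(st(-.2085,.081,.028),88.44); print(r.read_state()["opening"],r.read_state()["finger_force"])
```

```text
32.1 pos [ 0.4995 -0.0842  0.0786] toolz [-0.0004  0.0003 -1.    ] yaw 88.23 [('az total', np.float64(-0.04))] units [-0.0354 -0.2045  1.6879] F [-0.5217  0.6743 -0.1211] q6 -1.938684529907542
0.024987575948164965 59.223284125328064
```

Request:
step_arm([
  {"tx": -0.04,"ty": -0.2,"tz": 0.4,"ax": 0,"ay": 0,"az": -0.04},
  {"tx": 0,"ty": 0,"tz": 0.5,"ax": 0,"ay": 0,"az": 0},
  {"tx": 0,"ty": 0,"tz": 0.4,"ax": 0,"ay": 0,"az": 0},
  {"tx": 0,"ty": 0,"tz": 0.2,"ax": 0,"ay": 0,"az": 0},
  {"tx": 0,"ty": 0,"tz": 0.17,"ax": 0,"ay": 0,"az": 0},
  {"tx": 0,"ty": 0,"tz": 0,"ax": 0,"ay": 0,"az": 0},
])

```text
time: 32.7
tool_pos: [0.5007, -0.09, 0.0284]
tool_rot: [0.013, 1.0, 0.0, -0.0]
wrist_force: [0.3, -1.1, -0.6]
opening: 0.025
finger_force: 59.2
```

Request:
step_arm([
  {"tx": 0,"ty": 0,"tz": 0,"ax": 0,"ay": 0,"az": 0},
  {"tx": 0,"ty": 0,"tz": 0,"ax": 0,"ay": 0,"az": 0},
  {"tx": 0,"ty": 0,"tz": 0,"ax": 0,"ay": 0,"az": 0},
  {"tx": 0,"ty": 0,"tz": 0,"ax": 0,"ay": 0,"az": 0},
], claw=-0.16)

```text
time: 33.1
tool_pos: [0.5009, -0.0903, 0.029]
tool_rot: [0.013, 1.0, -0.0, 0.0]
wrist_force: [-0.2, 0.1, 0.1]
opening: 0.0357
finger_force: 0.0
```

Request:
step_arm([
  {"tx": 0,"ty": 0,"tz": -0.8,"ax": 0,"ay": 0,"az": 0},
  {"tx": 0,"ty": 0,"tz": -1,"ax": 0,"ay": 0,"az": 0},
  {"tx": 0,"ty": 0,"tz": -1,"ax": 0,"ay": 0,"az": 0},
  {"tx": 0,"ty": 0,"tz": -1,"ax": 0,"ay": 0,"az": 0},
  {"tx": 0,"ty": 0,"tz": -1,"ax": 0,"ay": 0,"az": 0},
  {"tx": 0,"ty": 0,"tz": 0,"ax": 0,"ay": 0,"az": 0},
])

```text
time: 33.7
tool_pos: [0.5023, -0.0909, 0.1767]
tool_rot: [0.013, 1.0, -0.001, 0.003]
wrist_force: [-0.9, 0.5, -0.6]
opening: 0.0361
finger_force: 0.0
```

Run:
```python
from h import *
p=r.camera("wrist"); save(p,"w7.png",s=1.2); tools(p)
p=r.camera("top"); tools(p)
plan((.4956,.3342,.17),85.1)
```

```text
blob px 478.0 166.0 c 509.5 151.1 size 147 40 axis 13.6
blob px 210.0 154.0 c 486.9 -142.1 size 95 30 axis 179.0
blob px 257.0 154.0 c 487.6 -90.9 size 94 29 axis 178.4
blob px 81.0 146.0 c 472.2 -279.1 size 38 14 axis 177.8
blob px 27.0 206.0 c 544.9 -359.3 size 70 59 axis 171.6
blob px 253.0 172.0 c 509.7 152.4 size 142 32 axis 8.0
blob px 110.0 305.0 c 96.4 579.2 size 188 44 axis 2.3
33.8 pos [ 0.5007 -0.0902  0.1729] toolz [ 0.0006 -0.0004 -1.    ] yaw 88.53 [('az total', np.float64(0.69))] units [ 1.3792 14.082   0.0915] F [ 0.0161 -0.3434 -0.5312] q6 -1.953968917193395
```

View pics/w7.png

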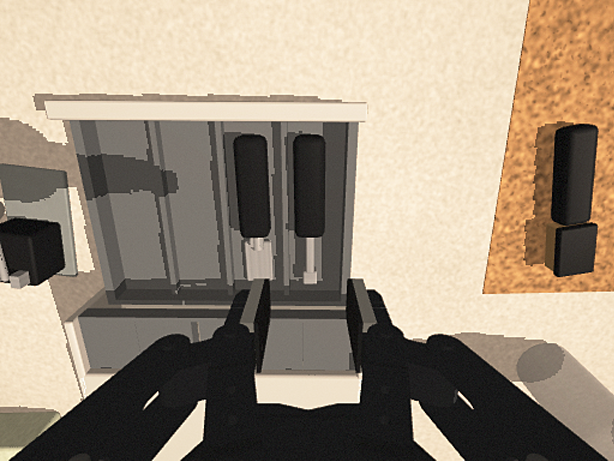

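Both lie flat, the pusher at (310,185) and the spatula at (252,185). The file is next.

Request:
step_arm([
  {"tx": 0,"ty": 0,"tz": 0,"ax": 0,"ay": 0,"az": 0.69},
  {"tx": 0.09,"ty": 0.94,"tz": 0,"ax": 0,"ay": 0,"az": 0},
  {"tx": 0.09,"ty": 0.94,"tz": 0,"ax": 0,"ay": 0,"az": 0},
  {"tx": 0.09,"ty": 0.94,"tz": 0,"ax": 0,"ay": 0,"az": 0},
  {"tx": 0.09,"ty": 0.94,"tz": 0,"ax": 0,"ay": 0,"az": 0},
  {"tx": 0.09,"ty": 0.94,"tz": 0,"ax": 0,"ay": 0,"az": 0},
  {"tx": 0.09,"ty": 0.94,"tz": 0,"ax": 0,"ay": 0,"az": 0},
  {"tx": 0.09,"ty": 0.94,"tz": 0,"ax": 0,"ay": 0,"az": 0},
], claw=0.4)

```text
time: 34.6
tool_pos: [0.4981, 0.1092, 0.1714]
tool_rot: [0.043, 0.999, -0.0, -0.001]
wrist_force: [-1.1, -0.2, 0.1]
opening: 0.06
finger_force: 0.0
```

Request:
step_arm([
  {"tx": 0.09,"ty": 0.94,"tz": 0,"ax": 0,"ay": 0,"az": 0},
  {"tx": 0.09,"ty": 0.94,"tz": 0,"ax": 0,"ay": 0,"az": 0},
  {"tx": 0.09,"ty": 0.94,"tz": 0,"ax": 0,"ay": 0,"az": 0},
  {"tx": 0.09,"ty": 0.94,"tz": 0,"ax": 0,"ay": 0,"az": 0},
  {"tx": 0.09,"ty": 0.94,"tz": 0,"ax": 0,"ay": 0,"az": 0},
  {"tx": 0.09,"ty": 0.94,"tz": 0,"ax": 0,"ay": 0,"az": 0},
  {"tx": 0.09,"ty": 0.94,"tz": 0,"ax": 0,"ay": 0,"az": 0},
  {"tx": 0.1,"ty": 0.9,"tz": 0,"ax": 0,"ay": 0,"az": 0},
])

```text
time: 35.4
tool_pos: [0.4957, 0.3345, 0.1711]
tool_rot: [0.043, 0.999, -0.001, -0.001]
wrist_force: [0.4, 0.1, 0.1]
opening: 0.0597
finger_force: 0.0
```

Run:
```python
from h import *
p=r.camera("wrist"); tools(p)
for d in r.look_for("file_tip",p)[:2]: print(round(d["score"],2),np.round(d["centre"]),at(p,d["centre"],.01)[:2])
plan((.495,.3343,.009),85.1)
```

```text
blob px 257.0 156.0 c 480.3 335.1 size 90 27 axis 175.3
blob px 95.0 193.0 c 509.5 152.4 size 144 39 axis 4.8
0.91 [476.  85.] [0.426  0.5593]
35.5 pos [0.4952 0.3357 0.1709] toolz [-0.0025 -0.0005 -1.    ] yaw 85.24 [('az total', np.float64(0.03))] units [-0.01   -0.0443  5.3964] F [-0.0362 -0.0411  0.1934] q6 -1.0879695036344403
```

Request:
step_arm([
  {"tx": 0,"ty": -0.04,"tz": 0.9,"ax": 0,"ay": 0,"az": 0},
  {"tx": 0,"ty": 0,"tz": 1,"ax": 0,"ay": 0,"az": 0},
  {"tx": 0,"ty": 0,"tz": 1,"ax": 0,"ay": 0,"az": 0},
  {"tx": 0,"ty": 0,"tz": 1,"ax": 0,"ay": 0,"az": 0},
  {"tx": 0,"ty": 0,"tz": 0.8,"ax": 0,"ay": 0,"az": 0},
  {"tx": 0,"ty": 0,"tz": 0.4,"ax": 0,"ay": 0,"az": 0},
  {"tx": 0,"ty": 0,"tz": 0.2,"ax": 0,"ay": 0,"az": 0},
  {"tx": 0,"ty": 0,"tz": 0,"ax": 0,"ay": 0,"az": 0},
])

```text
time: 36.3
tool_pos: [0.4962, 0.332, 0.0136]
tool_rot: [0.043, 0.999, -0.0, -0.0]
wrist_force: [0.2, 0.9, 0.6]
opening: 0.0602
finger_force: 0.0
```

Request:
step_arm([
  {"tx": 0,"ty": 0,"tz": 0,"ax": 0,"ay": 0,"az": 0},
  {"tx": 0,"ty": 0,"tz": 0,"ax": 0,"ay": 0,"az": 0},
  {"tx": 0,"ty": 0,"tz": 0,"ax": 0,"ay": 0,"az": 0},
  {"tx": 0,"ty": 0,"tz": 0,"ax": 0,"ay": 0,"az": 0},
  {"tx": 0,"ty": 0,"tz": 0,"ax": 0,"ay": 0,"az": 0},
  {"tx": 0,"ty": 0,"tz": 0,"ax": 0,"ay": 0,"az": 0},
], claw=-1)

```text
time: 36.9
tool_pos: [0.4969, 0.3326, 0.0151]
tool_rot: [0.043, 0.999, 0.0, 0.001]
wrist_force: [-1.2, -1.1, 5.5]
opening: 0.0249
finger_force: 59.6
```

Request:
step_arm([
  {"tx": 0,"ty": 0,"tz": -0.6,"ax": 0,"ay": 0,"az": 0},
  {"tx": 0,"ty": 0,"tz": -0.8,"ax": 0,"ay": 0,"az": 0},
  {"tx": 0,"ty": 0,"tz": -0.9,"ax": 0,"ay": 0,"az": 0},
  {"tx": 0,"ty": 0,"tz": 0,"ax": 0,"ay": 0,"az": 0},
  {"tx": 0,"ty": 0,"tz": 0,"ax": 0,"ay": 0,"az": 0},
])

```text
time: 37.4
tool_pos: [0.4962, 0.3323, 0.083]
tool_rot: [0.043, 0.999, 0.0, 0.0]
wrist_force: [-0.7, 0.7, -0.8]
opening: 0.0248
finger_force: 59.1
```

Run:
```python
from h import *
plan(st(-.2085,-.026,.085),88.44)
```

```text
37.4 pos [0.4962 0.3323 0.083 ] toolz [ 0.0006  0.0003 -1.    ] yaw 85.08 [('az total', np.float64(-0.67))] units [ -0.5226 -17.647   -0.0715] F [-0.7129  0.7495 -0.7829] q6 -1.0907092755185783
```

Request:
step_arm([
  {"tx": 0,"ty": 0,"tz": 0,"ax": 0,"ay": 0,"az": -0.67},
  {"tx": -0.03,"ty": -0.93,"tz": 0,"ax": 0,"ay": 0,"az": 0},
  {"tx": -0.03,"ty": -0.93,"tz": 0,"ax": 0,"ay": 0,"az": 0},
  {"tx": -0.03,"ty": -0.93,"tz": 0,"ax": 0,"ay": 0,"az": 0},
  {"tx": -0.03,"ty": -0.93,"tz": 0,"ax": 0,"ay": 0,"az": 0},
  {"tx": -0.03,"ty": -0.93,"tz": 0,"ax": 0,"ay": 0,"az": 0},
  {"tx": -0.03,"ty": -0.93,"tz": 0,"ax": 0,"ay": 0,"az": 0},
  {"tx": -0.03,"ty": -0.93,"tz": 0,"ax": 0,"ay": 0,"az": 0},
])

```text
time: 38.2
tool_pos: [0.4964, 0.1358, 0.0817]
tool_rot: [0.014, 1.0, -0.0, -0.001]
wrist_force: [0.3, -0.8, -0.4]
opening: 0.0254
finger_force: 59.1
```

Request:
step_arm([
  {"tx": -0.03,"ty": -0.93,"tz": 0,"ax": 0,"ay": 0,"az": 0},
  {"tx": -0.03,"ty": -0.93,"tz": 0,"ax": 0,"ay": 0,"az": 0},
  {"tx": -0.03,"ty": -0.93,"tz": 0,"ax": 0,"ay": 0,"az": 0},
  {"tx": -0.03,"ty": -0.93,"tz": 0,"ax": 0,"ay": 0,"az": 0},
  {"tx": -0.03,"ty": -0.93,"tz": 0,"ax": 0,"ay": 0,"az": 0},
  {"tx": -0.03,"ty": -0.93,"tz": 0,"ax": 0,"ay": 0,"az": 0},
  {"tx": -0.03,"ty": -0.93,"tz": 0,"ax": 0,"ay": 0,"az": 0},
  {"tx": -0.03,"ty": -0.93,"tz": 0,"ax": 0,"ay": 0,"az": 0},
])

```text
time: 39.0
tool_pos: [0.4975, -0.0873, 0.0817]
tool_rot: [0.014, 1.0, 0.0, -0.001]
wrist_force: [0.1, 0.3, -1.2]
opening: 0.0248
finger_force: 59.1
```

Request:
step_arm([
  {"tx": -0.02,"ty": -0.93,"tz": 0,"ax": 0,"ay": 0,"az": 0},
  {"tx": -0.02,"ty": -0.93,"tz": 0,"ax": 0,"ay": 0,"az": 0},
  {"tx": -0.02,"ty": -0.93,"tz": 0,"ax": 0,"ay": 0,"az": 0},
  {"tx": 0,"ty": -0.85,"tz": 0,"ax": 0,"ay": 0,"az": 0},
  {"tx": 0,"ty": 0,"tz": 0,"ax": 0,"ay": 0,"az": 0},
  {"tx": 0,"ty": 0,"tz": 0,"ax": 0,"ay": 0,"az": 0},
])

```text
time: 39.6
tool_pos: [0.4964, -0.1953, 0.0818]
tool_rot: [0.014, 1.0, 0.001, -0.001]
wrist_force: [0.3, 0.7, 0.5]
opening: 0.025
finger_force: 59.1
```

Run:
```python
from h import *
plan(st(-.2085,-.026,.028),88.44); print(r.read_state()["opening"],r.read_state()["finger_force"])
```

```text
39.6 pos [ 0.4964 -0.1953  0.0818] toolz [-0.0017  0.0013 -1.    ] yaw 88.37 [('az total', np.float64(-0.01))] units [-0.0402 -0.0671  1.7921] F [0.349  0.7164 0.4815] q6 -2.1371817583758315
0.025000365375660936 59.13040637969971
```

Request:
step_arm([
  {"tx": -0.04,"ty": -0.07,"tz": 0.5,"ax": 0,"ay": 0,"az": 0},
  {"tx": 0,"ty": 0,"tz": 0.5,"ax": 0,"ay": 0,"az": 0},
  {"tx": 0,"ty": 0,"tz": 0.4,"ax": 0,"ay": 0,"az": 0},
  {"tx": 0,"ty": 0,"tz": 0.2,"ax": 0,"ay": 0,"az": 0},
  {"tx": 0,"ty": 0,"tz": 0.18,"ax": 0,"ay": 0,"az": 0},
  {"tx": 0,"ty": 0,"tz": 0,"ax": 0,"ay": 0,"az": 0},
])

```text
time: 40.2
tool_pos: [0.498, -0.1974, 0.029]
tool_rot: [0.014, 1.0, 0.0, -0.0]
wrist_force: [0.1, 0.6, -0.3]
opening: 0.025
finger_force: 59.1
```

Request:
step_arm([
  {"tx": 0,"ty": 0,"tz": 0,"ax": 0,"ay": 0,"az": 0},
  {"tx": 0,"ty": 0,"tz": 0,"ax": 0,"ay": 0,"az": 0},
  {"tx": 0,"ty": 0,"tz": 0,"ax": 0,"ay": 0,"az": 0},
  {"tx": 0,"ty": 0,"tz": 0,"ax": 0,"ay": 0,"az": 0},
], claw=-0.14)

```text
time: 40.6
tool_pos: [0.4983, -0.1978, 0.0297]
tool_rot: [0.014, 1.0, -0.0, 0.0]
wrist_force: [0.1, -0.1, 0.3]
opening: 0.0366
finger_force: 0.0
```

Request:
step_arm([
  {"tx": 0,"ty": 0,"tz": -0.8,"ax": 0,"ay": 0,"az": 0},
  {"tx": 0,"ty": 0,"tz": -1,"ax": 0,"ay": 0,"az": 0},
  {"tx": 0,"ty": 0,"tz": -1,"ax": 0,"ay": 0,"az": 0},
  {"tx": 0,"ty": 0,"tz": -1,"ax": 0,"ay": 0,"az": 0},
  {"tx": 0,"ty": 0,"tz": -1,"ax": 0,"ay": 0,"az": 0},
  {"tx": 0,"ty": 0,"tz": 0,"ax": 0,"ay": 0,"az": 0},
])

```text
time: 41.2
tool_pos: [0.4996, -0.1986, 0.1774]
tool_rot: [0.014, 1.0, -0.002, 0.003]
wrist_force: [0.8, -0.1, -0.7]
opening: 0.0363
finger_force: 0.0
```

Run:
```python
from h import *
p=r.camera("wrist"); save(p,"w8.png",s=1.2); tools(p)
p=r.camera("top"); tools(p)
plan((.499,.1512,.17),98)
```

```text
blob px 258.0 153.0 c 483.8 -198.7 size 94 28 axis 178.5
blob px 313.0 154.0 c 486.5 -138.6 size 94 30 axis 179.2
blob px 360.0 154.0 c 487.9 -87.8 size 94 32 axis 179.0
blob px 125.0 206.0 c 545.3 -353.5 size 69 41 axis 173.4
blob px 95.0 206.0 c 538.2 -387.2 size 45 14 axis 169.6
blob px 336.0 167.0 c 526.9 -148.2 size 176 170 axis 93.0
blob px 253.0 172.0 c 510.1 152.5 size 141 32 axis 8.0
blob px 348.0 182.0 c 486.1 -148.5 size 89 34 axis 0.7
blob px 110.0 305.0 c 96.0 579.1 size 188 42 axis 1.2
41.3 pos [ 0.4981 -0.1978  0.1735] toolz [ 0.0006 -0.0003 -1.    ] yaw 88.42 [('az total', np.float64(-1.92))] units [-1.6478 11.5147  0.1128] F [0.8828 0.3351 0.0064] q6 -2.1398904940349963
```

View pics/w8.png

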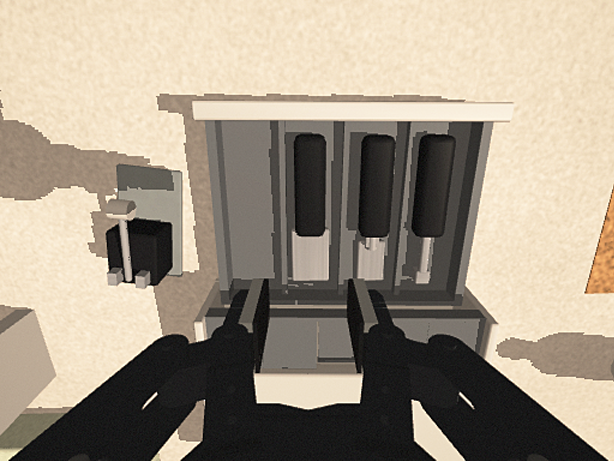

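All three lie in separate compartments: file (310,185), spatula (375,185) and pusher (433,185). The brush is next.

Request:
step_arm([
  {"tx": 0,"ty": 0,"tz": 0,"ax": 0,"ay": 0,"az": -0.96},
  {"tx": 0,"ty": 0,"tz": 0,"ax": 0,"ay": 0,"az": -0.96},
  {"tx": -0.13,"ty": 0.88,"tz": 0,"ax": 0,"ay": 0,"az": 0},
  {"tx": -0.13,"ty": 0.88,"tz": 0,"ax": 0,"ay": 0,"az": 0},
  {"tx": -0.13,"ty": 0.88,"tz": 0,"ax": 0,"ay": 0,"az": 0},
  {"tx": -0.13,"ty": 0.88,"tz": 0,"ax": 0,"ay": 0,"az": 0},
  {"tx": -0.13,"ty": 0.88,"tz": 0,"ax": 0,"ay": 0,"az": 0},
  {"tx": -0.13,"ty": 0.88,"tz": 0,"ax": 0,"ay": 0,"az": 0},
], claw=0.4)

```text
time: 42.1
tool_pos: [0.4985, -0.0364, 0.172]
tool_rot: [-0.07, 0.998, 0.0, -0.001]
wrist_force: [0.1, -0.9, -0.6]
opening: 0.0594
finger_force: 0.0
```

Request:
step_arm([
  {"tx": -0.13,"ty": 0.88,"tz": 0,"ax": 0,"ay": 0,"az": 0},
  {"tx": -0.13,"ty": 0.88,"tz": 0,"ax": 0,"ay": 0,"az": 0},
  {"tx": -0.13,"ty": 0.88,"tz": 0,"ax": 0,"ay": 0,"az": 0},
  {"tx": -0.13,"ty": 0.88,"tz": 0,"ax": 0,"ay": 0,"az": 0},
  {"tx": -0.13,"ty": 0.88,"tz": 0,"ax": 0,"ay": 0,"az": 0},
  {"tx": -0.12,"ty": 0.92,"tz": 0,"ax": 0,"ay": 0,"az": 0},
  {"tx": -0.12,"ty": 0.92,"tz": 0,"ax": 0,"ay": 0,"az": 0},
  {"tx": 0,"ty": 0,"tz": 0,"ax": 0,"ay": 0,"az": 0},
])

```text
time: 42.9
tool_pos: [0.4986, 0.1538, 0.1719]
tool_rot: [-0.071, 0.997, 0.0, -0.001]
wrist_force: [0.3, -0.6, 0.2]
opening: 0.0599
finger_force: 0.0
```

Run:
```python
from h import *
p=r.camera("wrist"); tools(p)
plan((.500,.151,.009),98)
```

```text
blob px 28.0 119.0 c 485.0 -81.3 size 107 67 axis 172.1
blob px 254.0 179.0 c 509.1 151.4 size 143 34 axis 9.0
blob px 28.0 223.0 c 596.0 -91.4 size 79 30 axis 86.1
blob px 21.0 241.0 c 623.9 -109.2 size 49 16 axis 88.4
42.95 pos [0.4988 0.1524 0.172 ] toolz [-0.0024 -0.0002 -1.    ] yaw 98.15 [('az total', np.float64(0.03))] units [-0.047  -0.0514  5.4349] F [ 0.2216 -0.2015  0.3297] q6 -1.6413919260655903
```

Request:
step_arm([
  {"tx": 0,"ty": -0.07,"tz": 0.9,"ax": 0,"ay": 0,"az": -0.14},
  {"tx": 0,"ty": 0,"tz": 1,"ax": 0,"ay": 0,"az": 0},
  {"tx": 0,"ty": 0,"tz": 1,"ax": 0,"ay": 0,"az": 0},
  {"tx": 0,"ty": 0,"tz": 1,"ax": 0,"ay": 0,"az": 0},
  {"tx": 0,"ty": 0,"tz": 0.8,"ax": 0,"ay": 0,"az": 0},
  {"tx": 0,"ty": 0,"tz": 0.4,"ax": 0,"ay": 0,"az": 0},
  {"tx": 0,"ty": 0,"tz": 0.25,"ax": 0,"ay": 0,"az": 0},
  {"tx": 0,"ty": 0,"tz": 0,"ax": 0,"ay": 0,"az": 0},
])

```text
time: 43.75
tool_pos: [0.4997, 0.149, 0.0126]
tool_rot: [-0.076, 0.997, -0.0, -0.0]
wrist_force: [0.1, -0.1, 0.3]
opening: 0.0598
finger_force: 0.0
```

Request:
step_arm([
  {"tx": 0,"ty": 0,"tz": 0,"ax": 0,"ay": 0,"az": 0},
  {"tx": 0,"ty": 0,"tz": 0,"ax": 0,"ay": 0,"az": 0},
  {"tx": 0,"ty": 0,"tz": 0,"ax": 0,"ay": 0,"az": 0},
  {"tx": 0,"ty": 0,"tz": 0,"ax": 0,"ay": 0,"az": 0},
  {"tx": 0,"ty": 0,"tz": 0,"ax": 0,"ay": 0,"az": 0},
  {"tx": 0,"ty": 0,"tz": 0,"ax": 0,"ay": 0,"az": 0},
], claw=-1)

```text
time: 44.35
tool_pos: [0.5005, 0.1494, 0.0141]
tool_rot: [-0.076, 0.997, -0.0, 0.001]
wrist_force: [-0.6, 0.2, 5.2]
opening: 0.0251
finger_force: 59.6
```

Request:
step_arm([
  {"tx": 0,"ty": 0,"tz": -0.6,"ax": 0,"ay": 0,"az": 0},
  {"tx": 0,"ty": 0,"tz": -0.8,"ax": 0,"ay": 0,"az": 0},
  {"tx": 0,"ty": 0,"tz": -0.9,"ax": 0,"ay": 0,"az": 0},
  {"tx": 0,"ty": 0,"tz": 0,"ax": 0,"ay": 0,"az": 0},
  {"tx": 0,"ty": 0,"tz": 0,"ax": 0,"ay": 0,"az": 0},
])

```text
time: 44.85
tool_pos: [0.4999, 0.1494, 0.0823]
tool_rot: [-0.076, 0.997, -0.0, 0.001]
wrist_force: [0.3, 0.2, -0.5]
opening: 0.0247
finger_force: 59.1
```

Run:
```python
from h import *
plan(st(-.2085,-.079,.085),88.44)
```

```text
44.85 pos [0.4999 0.1494 0.0823] toolz [ 0.0011 -0.0002 -1.    ] yaw 98.73 [('az total', np.float64(2.06))] units [ -0.2337 -13.3225  -0.0889] F [ 0.3468  0.185  -0.5446] q6 -1.6574836596325693
```

Request:
step_arm([
  {"tx": 0,"ty": 0,"tz": 0,"ax": 0,"ay": 0,"az": 0.69},
  {"tx": 0,"ty": 0,"tz": 0,"ax": 0,"ay": 0,"az": 0.69},
  {"tx": 0,"ty": 0,"tz": 0,"ax": 0,"ay": 0,"az": 0.69},
  {"tx": -0.02,"ty": -0.89,"tz": 0,"ax": 0,"ay": 0,"az": 0},
  {"tx": -0.02,"ty": -0.89,"tz": 0,"ax": 0,"ay": 0,"az": 0},
  {"tx": -0.02,"ty": -0.89,"tz": 0,"ax": 0,"ay": 0,"az": 0},
  {"tx": -0.02,"ty": -0.89,"tz": 0,"ax": 0,"ay": 0,"az": 0},
  {"tx": -0.02,"ty": -0.89,"tz": 0,"ax": 0,"ay": 0,"az": 0},
])

```text
time: 45.65
tool_pos: [0.4983, 0.0149, 0.0809]
tool_rot: [0.014, 1.0, 0.0, -0.001]
wrist_force: [0.7, -0.1, -0.6]
opening: 0.0247
finger_force: 59.1
```

Request:
step_arm([
  {"tx": -0.02,"ty": -0.89,"tz": 0,"ax": 0,"ay": 0,"az": 0},
  {"tx": -0.02,"ty": -0.89,"tz": 0,"ax": 0,"ay": 0,"az": 0},
  {"tx": -0.02,"ty": -0.89,"tz": 0,"ax": 0,"ay": 0,"az": 0},
  {"tx": -0.02,"ty": -0.89,"tz": 0,"ax": 0,"ay": 0,"az": 0},
  {"tx": -0.02,"ty": -0.89,"tz": 0,"ax": 0,"ay": 0,"az": 0},
  {"tx": -0.02,"ty": -0.89,"tz": 0,"ax": 0,"ay": 0,"az": 0},
  {"tx": -0.02,"ty": -0.89,"tz": 0,"ax": 0,"ay": 0,"az": 0},
  {"tx": -0.02,"ty": -0.89,"tz": 0,"ax": 0,"ay": 0,"az": 0},
])

```text
time: 46.45
tool_pos: [0.4971, -0.1986, 0.0808]
tool_rot: [0.014, 1.0, 0.001, -0.001]
wrist_force: [-0.1, 0.3, -0.7]
opening: 0.0249
finger_force: 59.1
```

Request:
step_arm([
  {"tx": 0,"ty": -0.89,"tz": 0,"ax": 0,"ay": 0,"az": 0},
  {"tx": 0,"ty": -0.86,"tz": 0,"ax": 0,"ay": 0,"az": 0},
  {"tx": 0,"ty": 0,"tz": 0,"ax": 0,"ay": 0,"az": 0},
  {"tx": 0,"ty": 0,"tz": 0,"ax": 0,"ay": 0,"az": 0},
])

```text
time: 46.85
tool_pos: [0.4957, -0.2499, 0.0808]
tool_rot: [0.015, 1.0, 0.001, -0.001]
wrist_force: [-0.9, 0.6, -0.8]
opening: 0.0246
finger_force: 59.1
```

Run:
```python
from h import *
plan(st(-.2085,-.079,.028),88.44); print(r.read_state()["opening"],r.read_state()["finger_force"])
```

```text
46.85 pos [ 0.4957 -0.2499  0.0808] toolz [-0.0016  0.0015 -1.    ] yaw 88.33 [('az total', np.float64(-0.02))] units [-0.0138 -0.0143  1.7608] F [-0.9068  0.6039 -0.807 ] q6 -2.219828066376143
0.024637138742914542 59.14898335933685
```

Request:
step_arm([
  {"tx": 0,"ty": 0,"tz": 0.5,"ax": 0,"ay": 0,"az": 0},
  {"tx": 0,"ty": 0,"tz": 0.5,"ax": 0,"ay": 0,"az": 0},
  {"tx": 0,"ty": 0,"tz": 0.4,"ax": 0,"ay": 0,"az": 0},
  {"tx": 0,"ty": 0,"tz": 0.2,"ax": 0,"ay": 0,"az": 0},
  {"tx": 0,"ty": 0,"tz": 0.16,"ax": 0,"ay": 0,"az": 0},
  {"tx": 0,"ty": 0,"tz": 0,"ax": 0,"ay": 0,"az": 0},
])

```text
time: 47.45
tool_pos: [0.4962, -0.25, 0.0288]
tool_rot: [0.014, 1.0, 0.0, -0.0]
wrist_force: [-0.7, -0.2, -0.8]
opening: 0.0251
finger_force: 59.2
```

Request:
step_arm([
  {"tx": 0,"ty": 0,"tz": 0,"ax": 0,"ay": 0,"az": 0},
  {"tx": 0,"ty": 0,"tz": 0,"ax": 0,"ay": 0,"az": 0},
  {"tx": 0,"ty": 0,"tz": 0,"ax": 0,"ay": 0,"az": 0},
  {"tx": 0,"ty": 0,"tz": 0,"ax": 0,"ay": 0,"az": 0},
], claw=-0.16)

```text
time: 47.85
tool_pos: [0.4964, -0.2501, 0.0294]
tool_rot: [0.014, 1.0, 0.0, 0.0]
wrist_force: [0.4, 4.6, 0.9]
opening: 0.0358
finger_force: 2.1
```

Request:
step_arm([
  {"tx": 0,"ty": 0,"tz": -0.8,"ax": 0,"ay": 0,"az": 0},
  {"tx": 0,"ty": 0,"tz": -1,"ax": 0,"ay": 0,"az": 0},
  {"tx": 0,"ty": 0,"tz": -1,"ax": 0,"ay": 0,"az": 0},
  {"tx": 0,"ty": 0,"tz": -1,"ax": 0,"ay": 0,"az": 0},
  {"tx": 0,"ty": 0,"tz": -1,"ax": 0,"ay": 0,"az": 0},
  {"tx": 0,"ty": 0,"tz": 0,"ax": 0,"ay": 0,"az": 0},
])

```text
time: 48.45
tool_pos: [0.4976, -0.2518, 0.1775]
tool_rot: [0.014, 1.0, -0.003, 0.003]
wrist_force: [0.7, -0.1, -0.8]
opening: 0.0358
finger_force: 0.0
```

Run:
```python
from h import *
p=r.camera("wrist"); save(p,"w9.png",s=1.3); tools(p)
for d in r.look_for("roller",p)[:2]: print(round(d["score"],2),np.round(d["centre"],1),at(p,d["centre"],.056)[:2])
plan(st(-.33,0,.20),88.44)
```

```text
blob px 413.0 151.0 c 482.6 -85.7 size 105 39 axis 175.8
blob px 258.0 153.0 c 481.9 -251.0 size 94 28 axis 178.4
blob px 309.0 154.0 c 484.5 -196.9 size 94 30 axis 178.9
blob px 364.0 154.0 c 486.2 -137.2 size 94 32 axis 179.0
blob px 147.0 205.0 c 535.3 -381.1 size 52 16 axis 173.6
blob px 174.0 207.0 c 545.5 -350.9 size 68 32 axis 172.0
0.96 [159. 183.] [ 0.497 -0.348]
48.55 pos [ 0.4963 -0.2506  0.1734] toolz [ 0.0007 -0.0012 -1.    ] yaw 88.36 [('az total', np.float64(-0.02))] units [ 4.0571  2.643  -0.8939] F [-0.1868 -0.3285 -1.4471] q6 -2.220296656809412
```

View pics/w9.png

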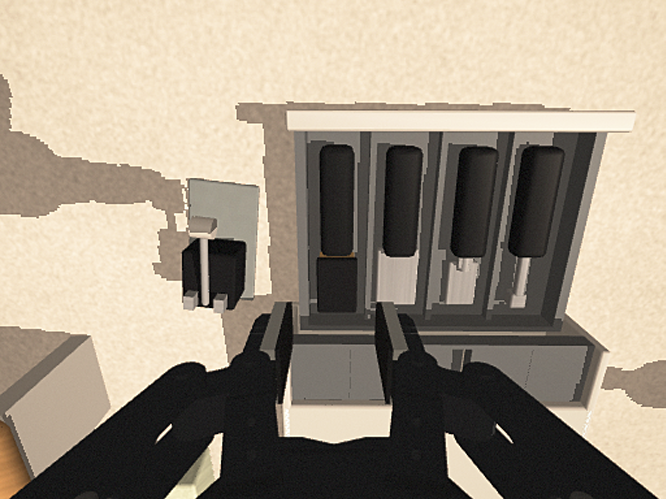

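All four are flat, one per compartment, with handles to the front and working ends to the back. Now I shut the drawer.

Request:
step_arm([
  {"tx": 0.81,"ty": 0.53,"tz": 0,"ax": 0,"ay": 0,"az": 0},
  {"tx": 0.81,"ty": 0.53,"tz": 0,"ax": 0,"ay": 0,"az": 0},
  {"tx": 0.81,"ty": 0.53,"tz": 0,"ax": 0,"ay": 0,"az": 0},
  {"tx": 0.81,"ty": 0.53,"tz": 0,"ax": 0,"ay": 0,"az": 0},
  {"tx": 0.82,"ty": 0.52,"tz": 0,"ax": 0,"ay": 0,"az": 0},
  {"tx": 0,"ty": 0,"tz": 0,"ax": 0,"ay": 0,"az": 0},
], claw=-1)

```text
time: 49.15
tool_pos: [0.3744, -0.1658, 0.172]
tool_rot: [0.014, 1.0, 0.001, -0.001]
wrist_force: [-1.1, 0.1, 0.1]
opening: 0.0001
finger_force: 0.0
```

Request:
step_arm([
  {"tx": 0,"ty": 0,"tz": 0.9,"ax": 0,"ay": 0,"az": 0},
  {"tx": 0,"ty": 0,"tz": 0.9,"ax": 0,"ay": 0,"az": 0},
  {"tx": 0,"ty": 0,"tz": 0.9,"ax": 0,"ay": 0,"az": 0},
  {"tx": 0,"ty": 0,"tz": 0.9,"ax": 0,"ay": 0,"az": 0},
  {"tx": 0,"ty": 0,"tz": 0.6,"ax": 0,"ay": 0,"az": 0},
  {"tx": 0,"ty": 0,"tz": 0.4,"ax": 0,"ay": 0,"az": 0},
  {"tx": 0,"ty": 0,"tz": 0,"ax": 0,"ay": 0,"az": 0},
])

```text
time: 49.85
tool_pos: [0.376, -0.1672, 0.0332]
tool_rot: [0.014, 1.0, 0.001, -0.002]
wrist_force: [-0.3, 0.4, 0.9]
opening: 0.0002
finger_force: 0.0
```

Run:
```python
from h import *
plan(st(-.131,0,.035),88.44)
p=r.camera("wrist")
```

```text
49.85 pos [ 0.376  -0.1672  0.0332] toolz [-0.0032  0.0025 -1.    ] yaw 88.36 [('az total', np.float64(-0.02))] units [-6.6575 -0.026  -0.0807] F [-0.2627  0.402   0.8642] q6 -2.2468916538615384
```

Request:
step_arm([
  {"tx": -0.3,"ty": 0,"tz": 0,"ax": 0,"ay": 0,"az": 0},
  {"tx": -0.2,"ty": 0,"tz": 0,"ax": 0,"ay": 0,"az": 0},
  {"tx": -0.15,"ty": 0,"tz": 0,"ax": 0,"ay": 0,"az": 0},
  {"tx": -0.2,"ty": 0,"tz": 0,"ax": 0,"ay": 0,"az": 0},
  {"tx": -0.3,"ty": 0,"tz": 0,"ax": 0,"ay": 0,"az": 0},
  {"tx": -0.35,"ty": 0,"tz": 0,"ax": 0,"ay": 0,"az": 0},
  {"tx": -0.35,"ty": 0,"tz": 0,"ax": 0,"ay": 0,"az": 0},
  {"tx": -0.35,"ty": 0,"tz": 0,"ax": 0,"ay": 0,"az": 0},
])

```text
time: 50.7
tool_pos: [0.4437, -0.1696, 0.0351]
tool_rot: [0.014, 1.0, -0.0, -0.0]
wrist_force: [-2.7, -1.1, 1.7]
opening: -0.0001
finger_force: 1.3
```

Request:
step_arm([
  {"tx": -0.35,"ty": 0,"tz": 0,"ax": 0,"ay": 0,"az": 0},
  {"tx": -0.35,"ty": 0,"tz": 0,"ax": 0,"ay": 0,"az": 0},
  {"tx": -0.35,"ty": 0,"tz": 0,"ax": 0,"ay": 0,"az": 0},
  {"tx": -0.35,"ty": 0,"tz": 0,"ax": 0,"ay": 0,"az": 0},
  {"tx": -0.35,"ty": 0,"tz": 0,"ax": 0,"ay": 0,"az": 0},
  {"tx": -0.35,"ty": 0,"tz": 0,"ax": 0,"ay": 0,"az": 0},
  {"tx": -0.35,"ty": 0,"tz": 0,"ax": 0,"ay": 0,"az": 0},
  {"tx": -0.35,"ty": 0,"tz": 0,"ax": 0,"ay": 0,"az": 0},
])

```text
time: 51.5
tool_pos: [0.5273, -0.1721, 0.035]
tool_rot: [0.014, 1.0, -0.0, -0.0]
wrist_force: [-4.4, -2.6, 1.9]
opening: 0.0001
finger_force: 2.1
```

Request:
step_arm([
  {"tx": -0.3,"ty": 0,"tz": 0,"ax": 0,"ay": 0,"az": 0},
  {"tx": -0.3,"ty": 0,"tz": 0,"ax": 0,"ay": 0,"az": 0},
  {"tx": -0.25,"ty": 0,"tz": 0,"ax": 0,"ay": 0,"az": 0},
  {"tx": -0.25,"ty": 0,"tz": 0,"ax": 0,"ay": 0,"az": 0},
  {"tx": -0.2,"ty": 0,"tz": 0,"ax": 0,"ay": 0,"az": 0},
  {"tx": 0,"ty": 0,"tz": 0,"ax": 0,"ay": 0,"az": 0},
])

```text
time: 52.1
tool_pos: [0.566, -0.1731, 0.0349]
tool_rot: [0.014, 1.0, 0.0, -0.0]
wrist_force: [-3.7, -1.4, 1.6]
opening: -0.0002
finger_force: 1.7
```

Run:
```python
from h import *
plan(st(-.131,0,.035),88.44)
```

```text
52.1 pos [ 0.566  -0.1731  0.0349] toolz [-0.0008  0.     -1.    ] yaw 88.38 [('az total', np.float64(-0.01))] units [-0.3216 -0.0019 -0.002 ] F [-3.7335 -1.3901  1.5681] q6 -2.0367360983964944
```

Request:
step_arm([
  {"tx": -0.15,"ty": 0,"tz": 0,"ax": 0,"ay": 0,"az": 0},
  {"tx": -0.1,"ty": 0,"tz": 0,"ax": 0,"ay": 0,"az": 0},
  {"tx": -0.1,"ty": 0,"tz": 0,"ax": 0,"ay": 0,"az": 0},
  {"tx": 0,"ty": 0,"tz": 0,"ax": 0,"ay": 0,"az": 0},
  {"tx": 0,"ty": 0,"tz": 0,"ax": 0,"ay": 0,"az": 0},
])

```text
time: 52.6
tool_pos: [0.5752, -0.1733, 0.0349]
tool_rot: [0.014, 1.0, 0.0, -0.002]
wrist_force: [-10.6, -3.1, 4.1]
opening: 0.0
finger_force: 5.4
```

Request:
step_arm([
  {"tx": -0.1,"ty": 0,"tz": 0,"ax": 0,"ay": 0,"az": 0},
  {"tx": 0,"ty": 0,"tz": 0,"ax": 0,"ay": 0,"az": 0},
])

```text
time: 52.8
tool_pos: [0.5751, -0.1732, 0.0349]
tool_rot: [0.014, 1.0, 0.001, -0.006]
wrist_force: [-31.1, -1.8, 16.6]
opening: 0.0004
finger_force: 15.9
```

Request:
step_arm([
  {"tx": 0.3,"ty": 0,"tz": 0,"ax": 0,"ay": 0,"az": 0},
  {"tx": 0.9,"ty": 0,"tz": 0,"ax": 0,"ay": 0,"az": 0},
  {"tx": 0.9,"ty": 0,"tz": 0,"ax": 0,"ay": 0,"az": 0},
  {"tx": 0.9,"ty": 0,"tz": -0.9,"ax": 0,"ay": 0,"az": 0},
  {"tx": 0,"ty": -0.4,"tz": -1,"ax": 0,"ay": 0,"az": 0},
  {"tx": 0,"ty": -0.9,"tz": -1,"ax": 0,"ay": 0,"az": 0},
  {"tx": 0,"ty": -0.9,"tz": -0.8,"ax": 0,"ay": 0,"az": 0},
  {"tx": 0,"ty": 0,"tz": 0,"ax": 0,"ay": 0,"az": 0},
])

```text
time: 53.6
tool_pos: [0.489, -0.2401, 0.1494]
tool_rot: [0.015, 1.0, -0.002, 0.003]
wrist_force: [0.0, 1.1, 0.7]
opening: 0.0001
finger_force: 0.0
```

Run:
```python
from h import *
p=r.camera("wrist"); save(p,"w10.png",s=1.5)
for d in r.look_for("roller",p)[:2]: print(round(d["score"],2),np.round(d["centre"],1),at(p,d["centre"],.056)[:2])
k=px(p,(.491,-.353,.056)); print(k); plan((.491,-.353,.1))
```

```text
0.83 [136.4 202.7] [ 0.4971 -0.3484]
[np.float64(130.07021478727017), np.float64(196.47660781999795)]
53.7 pos [ 0.4876 -0.2366  0.1458] toolz [ 0.0009  0.0003 -1.    ] yaw 88.33 [] units [-0.2238 -3.8739  1.5273] F [ 0.5899 -0.0354 -1.0863] q6 -2.2104539444580484
```

View pics/w10.png

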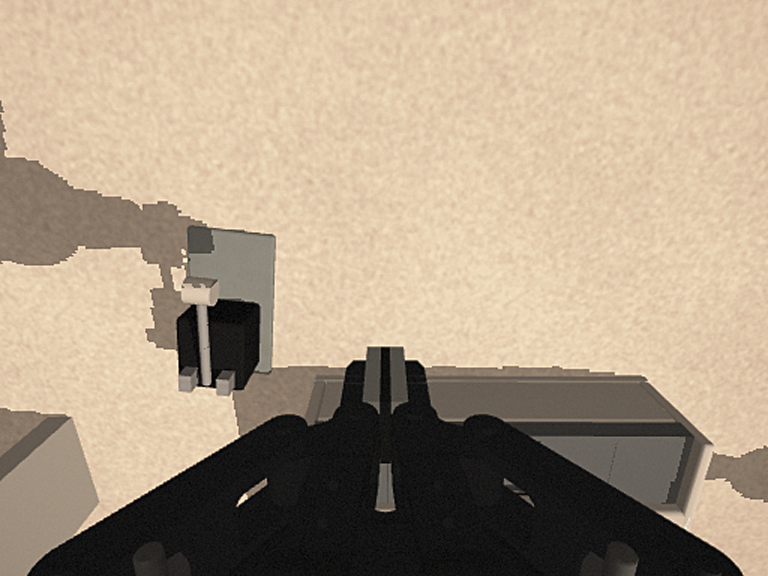

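The drawer is flush and shut (bottom right), and the roller is at (199,291). I'll press the switch gently with shut fingers.

Request:
step_arm([
  {"tx": -0.12,"ty": -0.81,"tz": 0,"ax": 0,"ay": 0,"az": 0},
  {"tx": 0,"ty": -1,"tz": 0,"ax": 0,"ay": 0,"az": 0},
  {"tx": 0,"ty": -1,"tz": 0,"ax": 0,"ay": 0,"az": 0},
  {"tx": 0,"ty": -1,"tz": 0.5,"ax": 0,"ay": 0,"az": 0},
  {"tx": 0,"ty": 0,"tz": 0.7,"ax": 0,"ay": 0,"az": 0},
  {"tx": 0,"ty": 0,"tz": 0.7,"ax": 0,"ay": 0,"az": 0},
  {"tx": 0,"ty": 0,"tz": 0.2,"ax": 0,"ay": 0,"az": 0},
  {"tx": 0,"ty": 0,"tz": 0,"ax": 0,"ay": 0,"az": 0},
])

```text
time: 54.5
tool_pos: [0.4877, -0.3498, 0.0818]
tool_rot: [0.014, 1.0, 0.001, -0.001]
wrist_force: [0.8, -0.4, 0.2]
opening: -0.0
finger_force: 0.0
```

Run:
```python
from h import *
plan((.488,-.351,.064)); 
for n in ("scene",):
    p=r.camera(n); save(p,"s2.png",(130,70,250,190),5)
```

```text
54.5 pos [ 0.4877 -0.3498  0.0818] toolz [-0.0017  0.0023 -1.    ] yaw 88.43 [] units [-0.013  -0.0396  0.5919] F [ 0.7925 -0.3614  0.1814] q6 -2.360923859089402
```

View pics/s2.png

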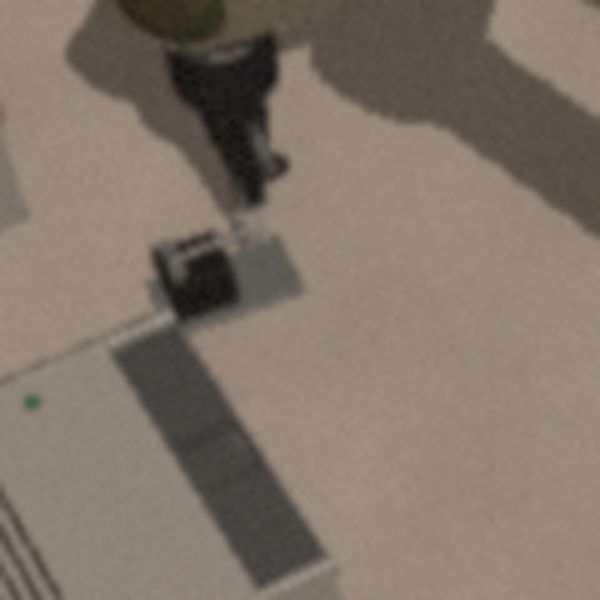

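The fingers are right above the roller and the drawer is still shut. I'll press in small steps while watching the force.

Request:
step_arm([
  {"tx": 0,"ty": 0,"tz": 0.4,"ax": 0,"ay": 0,"az": 0},
  {"tx": 0,"ty": 0,"tz": 0.2,"ax": 0,"ay": 0,"az": 0},
  {"tx": 0,"ty": 0,"tz": 0.1,"ax": 0,"ay": 0,"az": 0},
  {"tx": 0,"ty": 0,"tz": 0,"ax": 0,"ay": 0,"az": 0},
  {"tx": 0,"ty": 0,"tz": 0,"ax": 0,"ay": 0,"az": 0},
])

```text
time: 55.05
tool_pos: [0.4878, -0.3512, 0.0624]
tool_rot: [0.014, 1.0, -0.0, 0.0]
wrist_force: [-1.5, 1.2, 1.6]
opening: -0.0003
finger_force: 0.9
```

Request:
step_arm([
  {"tx": 0,"ty": 0,"tz": 0.07,"ax": 0,"ay": 0,"az": 0},
  {"tx": 0,"ty": 0,"tz": 0.07,"ax": 0,"ay": 0,"az": 0},
  {"tx": 0,"ty": 0,"tz": 0.06,"ax": 0,"ay": 0,"az": 0},
  {"tx": 0,"ty": 0,"tz": 0,"ax": 0,"ay": 0,"az": 0},
  {"tx": 0,"ty": 0,"tz": 0,"ax": 0,"ay": 0,"az": 0},
])

```text
time: 55.55
tool_pos: [0.4876, -0.3513, 0.0562]
tool_rot: [0.014, 1.0, -0.0, -0.0]
wrist_force: [-3.1, 0.2, 3.7]
opening: -0.0
finger_force: 1.7
```

Request:
step_arm([
  {"tx": 0,"ty": 0,"tz": 0.05,"ax": 0,"ay": 0,"az": 0},
  {"tx": 0,"ty": 0,"tz": 0,"ax": 0,"ay": 0,"az": 0},
  {"tx": 0,"ty": 0,"tz": 0,"ax": 0,"ay": 0,"az": 0},
])

```text
time: 55.85
tool_pos: [0.4877, -0.3513, 0.0547]
tool_rot: [0.014, 1.0, -0.0, 0.0]
wrist_force: [-2.7, 0.3, 4.0]
opening: 0.0001
finger_force: 1.9
```

Request:
step_arm([
  {"tx": 0,"ty": 0,"tz": -0.3,"ax": 0,"ay": 0,"az": 0},
  {"tx": 0,"ty": 0,"tz": -0.6,"ax": 0,"ay": 0,"az": 0},
  {"tx": 0,"ty": 0,"tz": -0.9,"ax": 0,"ay": 0,"az": 0},
  {"tx": 0,"ty": 0,"tz": -1,"ax": 0,"ay": 0,"az": 0},
  {"tx": 0,"ty": 0,"tz": -1,"ax": 0,"ay": 0,"az": 0},
  {"tx": 0.5,"ty": 0.9,"tz": 0,"ax": 0,"ay": 0,"az": 0},
  {"tx": 0.5,"ty": 0.9,"tz": 0,"ax": 0,"ay": 0,"az": 0},
  {"tx": 0,"ty": 0,"tz": 0,"ax": 0,"ay": 0,"az": 0},
])

```text
time: 56.65
tool_pos: [0.4584, -0.2935, 0.1691]
tool_rot: [0.013, 1.0, 0.001, -0.0]
wrist_force: [-0.0, -0.5, -0.5]
opening: -0.0001
finger_force: 0.0
```

Run:
```python
from h import *
p=r.camera("wrist"); f=p["frame"]
for i in (0,20,70): 
    u,v=px(p,st(-.12-.001*i+.007,.06,.054)); print(i,(u,v), f[int(v),int(u)] if 0<=v<384 and 0<=u<512 else None)
for d in r.look_for("drawer_front",p)[:2]: print(d,at(p,d["centre"],.054))
for d in r.look_for("roller",p)[:1]: print(d,at(p,d["centre"],.056))
```

```text
0 (np.float64(424.20374159873063), np.float64(298.188384190799)) [47 47 46]
20 (np.float64(427.7543910095436), np.float64(282.9094847466463)) [100  90  79]
70 (np.float64(437.3238254299442), np.float64(241.73098207571252)) [227 204 175]
{'centre': [394.2, 276.7], 'score': 0.55} [ 0.5663 -0.1505  0.054 ]
{'centre': [419.5, 287.4], 'score': 0.51} [ 0.5809 -0.1214  0.054 ]
{'centre': [197.3, 222.1], 'score': 0.66} [ 0.4956 -0.3536  0.056 ]
```

```bash
python3 -c "
from cell import r
print(r.sign_off())"
```

```text
the job is handed in; nothing more can be done
None
```

The job is handed in with all four implements (file, spatula, brush, pusher) in their own compartments, the drawer shut and latched, and the switch pressed about 9 mm at 4 N and released; that is past the click point, but the click itself isn't reported. I viewed 15 pictures, one over the limit of 14.

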